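Close the air-filter console with its slotted cover and wing nut

TASK

Close the filter bay on the sloping face of the white console: fit the blue cover over the centre stud and its raised wing nut, black grip bar uphill, and press it flat into its frame until the red spring catch clicks over its upper edge. Then spin the wing nut down clockwise until it is snug on the cover, let go, and leave the other things on the bench standing where they are.

Things in the scene. Friction and masses are not known exactly. Their poses are not given: they have to be found in the camera images.
- seat (a point): Centre of the filter bay's seat on the white console (face 268 long x 156 wide). Axes: x up the slope, y across it, z out of the face, 25 degrees from vertical, leaning towards the robot. z = 0 is the steel ledge, here 115 mm above the bench, on which the cover's underside must rest. The frame round it (flared walls, 11 mm high) leaves the cover 2 to 3 mm play each way at the ledge.
- cover_centre (a point): Loose blue cover, a plate 196 (x) x 110 (y) x 8 (z) mm, 0.2 to 0.42 kg, lying flat on the bench at the start. This point: centre of the plate, half-way through its thickness. In its middle is a through slot 28 (x) x 80 (y) mm for the stud and wing nut. Home, this point is at x 0, y 0, z 4 mm of the seat, axes in line with the seat's (grip bar uphill).
- cover_grip (a point): Centre of the cover's black grip bar, which stands on the plate: 14 (x) x 60 (y) x 30 (z) mm, 60 mm along the cover's +x from cover_centre and 19 mm above it (bar from 4 to 34 mm above cover_centre). Axes as the cover's. To be pinched along x, from above.
- catch (a joint): Red spring catch in the middle of the frame's upper end, slide in m: 0 at rest, grows as it is pushed uphill (stop 0.012). The cover's upper edge pushes it about 7 mm aside against 1.5 to 4 N of spring (about 10 N of push on the cover); it snaps back to 0 over the cover when the cover is within 1.5 mm of its seat.
- catch_nose (a point): Nose of the red catch (moves with it): 34 mm wide, at rest at x 92 mm of the seat, its underside 9.5 mm over the seat, a steep lead-in ramp above it up to 29 mm over the seat.
- nut_turn (a joint): Turn of the wing nut (rad) about the seat's z axis; grows clockwise seen from outside, screwing the nut down 3.2 mm per rad. At 0 (start within 0.2) its wings lie along the seat's y, in line with the cover's slot, its underside 23 mm over the seat. It meets the seated cover at about 4.7, wings across the slot; some 0.1 more makes it snug. Drag 0.05 N m, stays where left; stop at 5.5.
- wing_nut: Brass wing nut captive on the stud. Origin: centre of its underside, on the stud's axis; y along its wings, z along the stud outwards. Foot bar 64 (y) x 14 (x) x 10 mm, above it the hub and wings, 12 mm thick (x), about 60 mm span, up to 36 mm above the underside.
- nut_grip (a point): Point on the nut's axis 22 mm above its underside, the height to pinch the wings (12 mm thick along this point's x, solid within 27 mm either side along y).
- media_bottle: Glass bottle with a red cap, 68 across, 170 high, origin at the centre of its base; stands beyond the cover's grip end.
- wrench: Steel wrench 170 long, lying beside the cover; origin under its middle.
- screwdriver: Orange-handled screwdriver 170 long, lying at the cover's other side; origin under its middle.
- jar: Small amber jar, 60 across, 65 high, in front of the console; origin at its base.
- beaker: Clear beaker, 68 across, 90 high, behind the console; origin at its base.
- wash_bottle: White bottle with a blue cap, 60 across, 190 high, behind the console; origin at its base.
- tall_bottle: Amber bottle with a blue cap, 64 across, 210 high, standing on its own between robot, console and cover; origin at its base.
Not all that is in view belongs to the job. Of the things that look like the part that bears cover_centre, the largest one is meant.

How it is judged:
By the outcome, as a careful person would: the job done as asked, in the order asked, and still so for the second after the job is handed in, with the robot touching nothing.
It also fails if it takes over 72 s, if anything falls off the work surface, if the arm or the gripper's body presses on something with over 40 N, if the wrist force passes 120 N, or if a joint passes its speed limit or range.

ROBOT

A 7-joint arm with a two-finger parallel gripper is mounted at the origin on the work surface. World frame = base frame: x ahead of the robot, y to its left, z up, the work surface at z = 0. Lengths are in m, angles in rad, forces in N, time in s.
With the tool pointing down it reaches from about 0.425 to 0.925 m from the base axis. Payload 6.8 kg.
Tool frame: the origin (TCP) lies on the centre line of the jaws, within the pads' length; the fingertips stand 22 mm ahead of it and the grasp point (between the pads) lies 3 mm ahead of it (r.tips_ahead is the z of the fingertips in the tool frame, in m); z points along the fingers, y is the line along which they close (so a half turn about z gives the same grasp; the last joint's range is limited). The gripper opens to 88 mm and grips with 3 to 60 N. Pads are 20 mm wide; open, the fingers measure 115 mm over their backs; the gripper's body (75 mm by 178 mm) begins 61 mm behind the grasp point.
Start: joints at [1.213, 0.477, 0.022, 1.555, -0.011, 1.109, -0.083], TCP at [0.167, -0.654, 0.211] pointing down, gripper open.
Joint ranges: [-2.96, 2.96], [-0.34, 2.1], [-1.41, 1.46], [0.24, 2.44], [-1.37, 4.51], [0.17, 1.92], [-2.96, 2.96]. Speed limits (rad/s): [2.39, 2.39, 3.14, 3.14, 3.14, 3.14, 3.14].

INTERFACE

Orientations are given as a unit quaternion [w, x, y, z].
In Python, from bench import r gives the robot as it stands.
- The arm moves only by the shell command python3 -m inch 'ROWS' [FORCE]. ROWS is a JSON object of lists of equal length, an entry for each row: "xyz": the shift along the tool's x, y, z in m, a list of three; "spin": the turn about the tool's z in rad; "grip": the opening, from -1 (shut) to 1 (fully open), so that 0 is half open. In form: {"xyz": [[x, y, z], ...], "spin": [spin, ...], "grip": [grip, ...]}. A call has 1 to 10 rows; each row shifts and turns the commanded pose from where the row before left it, along the tool's axes as they then stand; what a row does not reach is not made up. A row lasts 1/12 s, in which the tool goes at most 41.7 mm and 7.16 degrees, less where a joint would pass 70% of its speed; a pose out of reach is approached as far as the arm can. A call with a gripper value outside its range is refused whole. The fingers move at their own pace and stop on an object; FORCE is the grip in N (left out, the last holds). Time passes only in rows, so rows that do not move let the fingers close. It gives the time, the measured TCP pose, the force, the opening and the grip force at its end, in the units of the state.
- r.sense(): the state, without advancing time (a new reading comes with each control period).
- r.snapshot(name): name is "scene" or "top" or "wrist"; returns a dict with "img" (400x640x3 uint8, red, green, blue), "fovy" (degrees; the focal length in pixels is half the picture's height over the tangent of half this angle, whatever the lens; pixels are square), "cx", "cy" (the principal point, pixels), "distortion" ([k1, k2, p1, p2, k3] as OpenCV has them; the pictures are not rectified), "R" (3x3) and "t" (3): a world point X has camera coordinates R X + t. Camera axes: x right, y down, z forward; pixel columns grow to the right and rows downward; lengths in m; the calibration is good to about 2 mm. A picture is of the moment at which its call begins. There is no depth.
- r.hand_in(): hands the job in; it is judged then, once.
The state is a dict: "t": time; "joint_pos": joint angles; "joint_velocities": joint speeds; "joint_torque": joint torques, N m; "position": TCP position; "tcp_rot": TCP orientation; "ft_force": force on the tool from outside, world axes, zero at the start; "wrist_torque": the same for the moment, N m; "finger_gap": finger opening in m; "grip_force": force on a finger pad.
Only numpy, scipy, OpenCV 4.12 (cv2) and the standard library are available. Lean on these libraries where they do the work, as an engineer would, in place of code of your own. Each camera call takes 0.05 s, during which the arm holds its last target. There are 200 camera calls.

## Working session

There is one attempt and no reset: what is moved stays moved. The work goes in short steps, Python scripts to look and compute and a shell command to move; the robot and the scene stay as the last step left them, time stands still between calls to the robot, and variables do not carry over. Pictures are saved under pics/ and viewed, at most 10 in all, crops included, and the job is handed in when it is done.

```bash
ls; mkdir -p pics; python3 - <<'E'
from bench import r
import cv2,pickle
s=r.sense(); print({k:s[k] for k in('t','position','tcp_rot','ft_force','finger_gap')})
d={}
for n in('scene','top'):
    p=r.snapshot(n); d[n]=p
    print(n,p['fovy'],p['cx'],p['cy'],p['distortion'],p['R'],p['t'])
    cv2.imwrite(f'pics/{n}0.png',p['img'][:,:,::-1])
pickle.dump(d,open('s0.pkl','wb'))
E
```

```text
pics
{'t': 0.0, 'position': array([ 0.16671511, -0.65347112,  0.21002095]), 'tcp_rot': array([-8.55538496e-04,  9.92204491e-01,  1.24617331e-01, -1.90098949e-04]), 'ft_force': array([ 0.45438718, -0.29087671,  0.5424773 ]), 'finger_gap': 0.08825701117484147}
scene 48.78835761895351 314.8615729704095 199.4060785589823 [-0.03457866  0.          0.          0.          0.        ] [[ 0.80295865  0.5960036   0.00609278]
 [ 0.50463562 -0.67435353 -0.5390642 ]
 [-0.31717552  0.4359209  -0.84224264]] [-0.43979469 -0.24663826  1.53057313]
top 49.79817122073198 319.08457771419637 203.19621424222248 [0.03953115 0.         0.         0.         0.        ] [[ 6.05814288e-02 -9.98163123e-01  5.20271760e-04]
 [-9.76402614e-01 -5.93689468e-02 -2.07637338e-01]
 [ 2.07286821e-01  1.20709719e-02 -9.78205738e-01]] [-0.07812398  0.59395409  1.20294673]
```

View pics/scene0.png

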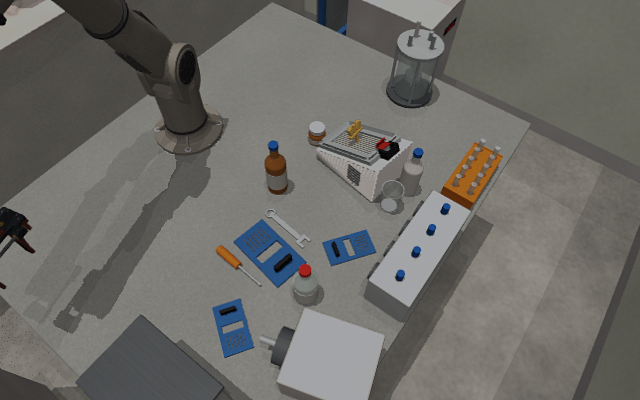

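View pics/top0.png

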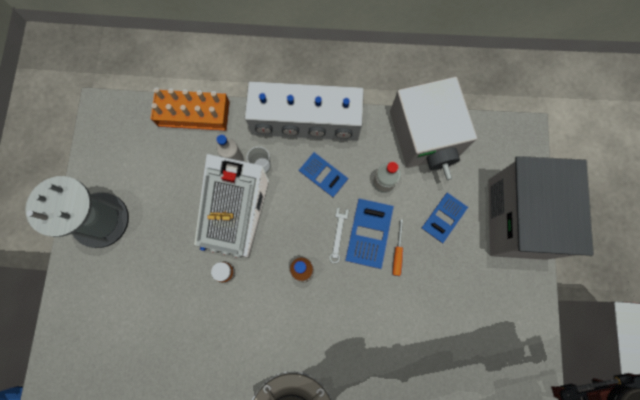

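Three blue plates can be seen. Scene pixels are (270,252), (349,247) and (233,328), and top pixels are (370,233), (324,174) and (445,217). The one at scene (270,252) / top (370,233) is clearly the largest, and it lies between the wrench and the screwdriver with the bottle beyond its grip end, so it fits the description. I'll confirm it in an enlarged crop and measure.

```bash
cat > h.py <<'E'
import numpy as np,cv2
def K(p):
    f=200/np.tan(np.radians(p['fovy'])/2); return np.array([[f,0,p['cx']],[0,f,p['cy']],[0,0,1.]])
def rays(p,uv):
    n=cv2.undistortPoints(np.float64(uv).reshape(-1,1,2),K(p),np.float64(p['distortion']))[:,0]
    R=np.array(p['R']); d=np.c_[n,np.ones(len(n))]@R
    return -R.T@np.array(p['t']), d/np.linalg.norm(d,axis=1)[:,None]
def onplane(p,uv,n,c):   # plane n.X=c
    o,d=rays(p,uv); return o+d*((c-o@n)/(d@n))[:,None]
def onz(p,uv,z): return onplane(p,uv,np.array([0,0,1.]),z)
def tri(ps,uvs):  # one point in several views
    A=0;b=0;ls=[]
    for p,uv in zip(ps,uvs):
        o,d=rays(p,[uv]); M=np.eye(3)-np.outer(d[0],d[0]); A=A+M; b=b+M@o; ls.append((M,o))
    X=np.linalg.solve(A,b); return X,[round(1e3*np.linalg.norm(M@(X-o)),1) for M,o in ls]
def proj(p,X):
    return cv2.projectPoints(np.float64(X).reshape(-1,1,3),cv2.Rodrigues(np.array(p['R']))[0],np.float64(p['t']),K(p),np.float64(p['distortion']))[0][:,0]
def blue(im):
    h=cv2.cvtColor(im,cv2.COLOR_RGB2HSV); return cv2.inRange(h,(100,120,50),(125,255,255))
def blobs(m,amin):
    c,_=cv2.findContours(m,cv2.RETR_EXTERNAL,cv2.CHAIN_APPROX_NONE); return [k for k in c if cv2.contourArea(k)>amin]
E
python3 - <<'E'
import pickle,numpy as np,cv2
from h import *
d=pickle.load(open('s0.pkl','rb'))
for n in d:
    p=d[n]
    for c in blobs(blue(p['img']),300):
        pts=onz(p,c[:,0].astype(float),0.008)[:,:2]
        b=cv2.minAreaRect((pts*1000).astype(np.float32)); print(n,c[:,0].mean(0),b)
    im=p['img']
    h=cv2.cvtColor(im,cv2.COLOR_RGB2HSV)
    # dark grip bar on big cover
a=cv2.resize(d['scene']['img'][105:215,300:430],None,fx=4.6,fy=4.6,interpolation=cv2.INTER_CUBIC)[:500,:400]
a=cv2.resize(d['scene']['img'][110:210,305:425],(480,400),interpolation=cv2.INTER_CUBIC)
b=cv2.resize(d['top']['img'][150:265,190:275],(300,400),interpolation=cv2.INTER_CUBIC)
c=cv2.resize(d['scene']['img'][210:310,200:390],(380,200),interpolation=cv2.INTER_CUBIC)
e=cv2.resize(d['top']['img'][185:285,325:475],(400,200)[:2],interpolation=cv2.INTER_CUBIC)
o=np.zeros((600,780,3),np.uint8);o[:400,:480]=a;o[:400,480:]=b;o[400:,:380]=c;o[400:,380:]=e
cv2.imwrite('pics/crop1.png',o[:,:,::-1])
E
```

```text
scene [232.30065359 327.61437908] ((592.3263549804688, -423.581787109375), (77.19766998291016, 138.3258819580078), 56.50059127807617)
scene [348.21538462 247.28461538] ((705.4085693359375, -48.281463623046875), (136.9298553466797, 77.87425994873047), 54.74379348754883)
scene [270.04666667 252.14666667] ((529.9146728515625, -197.2073516845703), (109.69517517089844, 196.1237030029297), 80.61998748779297)
top [369.34574468 233.05319149] ((527.6953125, -198.15786743164062), (106.78886413574219, 193.14385986328125), 80.60530853271484)
top [444.34259259 217.47222222] ((589.0119018554688, -423.6390380859375), (74.893798828125, 136.0734100341797), 56.48875427246094)
top [322.83168317 174.08910891] ((702.01708984375, -47.55408477783203), (134.93392944335938, 75.41339874267578), 55.07130813598633)
```

View pics/crop1.png

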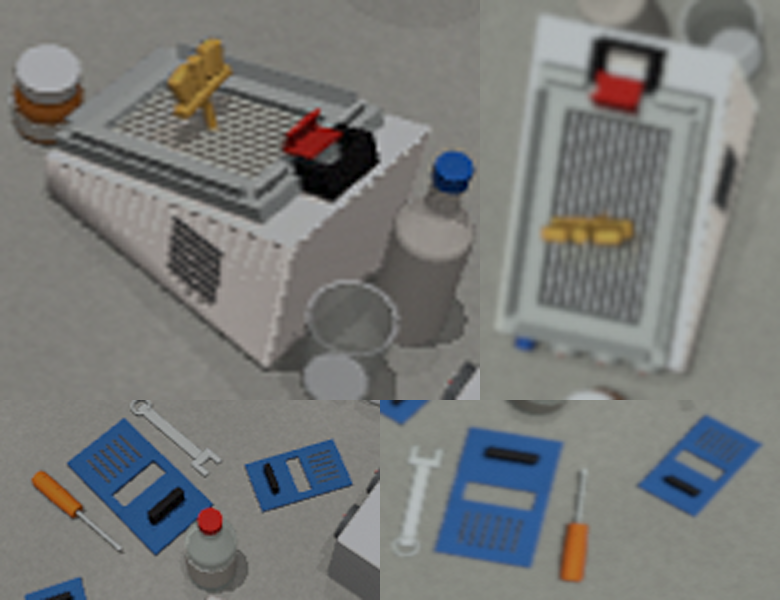

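The top-panel crops show the large plate with a 196x110 footprint, against 137x77 for the other two, so it is the right one. Its grip bar points to world +x, towards the red-capped bottle. The console has its catch uphill at +x and its nut wings along y. Moves can't tilt the tool, so I'll pinch the bar along y and let the cover pivot in the pads. Next I need rough positions.

```bash
python3 - <<'E'
import pickle
from h import *
np.set_printoptions(precision=4,suppress=True)
d=pickle.load(open('s0.pkl','rb')); S,T=d['scene'],d['top']
s=lambda x,y:(305+x/4-.4,110+y/4-.4)
t=lambda x,y:(190+(x-480)/3.529-.4,150+y/3.478-.4)
for n,a,b in [('nut',s(200,85),t(588,231)),('face_up_hiY',s(430,128),t(540,17)),('face_up_loY',s(290,243),t(738,77)),('face_lo_loY',s(50,158),t(690,370)),
 ('catch red',s(310,135),t(617,90)),('mediacap',(305,270),(393,168)),('tallcap',(273,146),(300,267)),('washcap',s(453,165),(221,140)),('jarlid',s(48,65),(221,271)),('beakerrim',s(352,312),(260,156))]:
    print(n,*tri([S,T],[a,b]))
E
```

```text
nut [0.5293 0.2243 0.1434] [np.float64(1.1), np.float64(1.1)]
face_up_hiY [0.6957 0.2757 0.1628] [np.float64(1.6), np.float64(1.6)]
face_up_loY [0.6631 0.1236 0.1559] [np.float64(8.6), np.float64(8.6)]
face_lo_loY [0.4357 0.1536 0.0548] [np.float64(5.4), np.float64(5.4)]
catch red [0.6346 0.2052 0.1789] [np.float64(0.5), np.float64(0.5)]
mediacap [ 0.6888 -0.237   0.1642] [np.float64(3.1), np.float64(3.1)]
tallcap [ 0.4018 -0.0044  0.2006] [np.float64(1.5), np.float64(1.5)]
washcap [0.7319 0.2348 0.187 ] [np.float64(2.1), np.float64(2.1)]
jarlid [0.3859 0.2233 0.0709] [np.float64(2.2), np.float64(2.2)]
beakerrim [0.7203 0.1393 0.1042] [np.float64(2.9), np.float64(2.9)]
```

```bash
python3 -m inch '{"xyz":[[0,0,-0.04],[0,0,-0.04],[0,0,-0.04],[0,0,-0.04],[0.018,-0.033,-0.01],[0.018,-0.033,-0.01],[0.018,-0.033,-0.01],[0.018,-0.033,0],[0.018,-0.033,0],[0.018,-0.033,0]],"spin":[0.106,0.106,0.106,0.106,0,0,0,0,0,0],"grip":[1,1,1,1,1,1,1,1,1,1]}'
python3 -m inch '{"xyz":[[0.018,-0.033,0],[0.018,-0.033,0],[0.018,-0.033,0],[0.018,-0.033,0],[0.018,-0.033,0],[0.018,-0.033,0],[0.018,-0.033,0],[0.018,-0.033,0],[-0.006,-0.037,0],[-0.006,-0.037,0]],"spin":[0,0,0,0,0,0,0,0,0,0],"grip":[1,1,1,1,1,1,1,1,1,1]}'
```

```text
t: 0.93
position: [0.3083, -0.476, 0.4009]
tcp_rot: [-0.0, 0.996, -0.087, -0.0]
ft_force: [1.3, -0.1, 0.6]
finger_gap: 0.0878
grip_force: 0.0
t: 1.77
position: [0.4966, -0.1659, 0.4]
tcp_rot: [-0.0, 0.996, -0.087, -0.001]
ft_force: [0.2, -0.3, -1.2]
finger_gap: 0.0877
grip_force: 0.0
```

```bash
python3 -m inch '{"xyz":[[-0.006,-0.04,0],[-0.006,-0.04,0],[-0.006,-0.04,0],[-0.006,-0.04,0],[-0.006,-0.04,0],[-0.006,-0.04,0],[-0.006,-0.04,0],[-0.006,-0.04,0],[-0.006,-0.04,0],[0,0,0]],"spin":[0,0,0,0,0,0,0,0,0,0],"grip":[1,1,1,1,1,1,1,1,1,1]}'
python3 - <<'E'
from bench import r
import cv2,pickle
from h import *
p=r.snapshot('wrist'); pickle.dump(p,open('w1.pkl','wb'))
R=np.array(p['R']); print(-R.T@p['t'],R,p['fovy'],p['distortion'],proj(p,[[.529,.224,.15]]))
cv2.imwrite('pics/w1.png',p['img'][:,:,::-1])
E
```

```text
t: 2.6
position: [0.5028, 0.2051, 0.4005]
tcp_rot: [-0.002, 0.997, -0.081, -0.001]
ft_force: [0.0, -0.4, 0.1]
finger_gap: 0.0879
grip_force: 0.0
[0.5783399  0.19239147 0.57369116] [[-0.16105544 -0.9869422  -0.00249635]
 [-0.94734812  0.15388397  0.28080466]
 [-0.27675382  0.04759003 -0.9597617 ]] 58.71585250140933 [-0.01921067  0.          0.          0.          0.        ] [[300.40380909 140.10858966]]
```

View pics/w1.png

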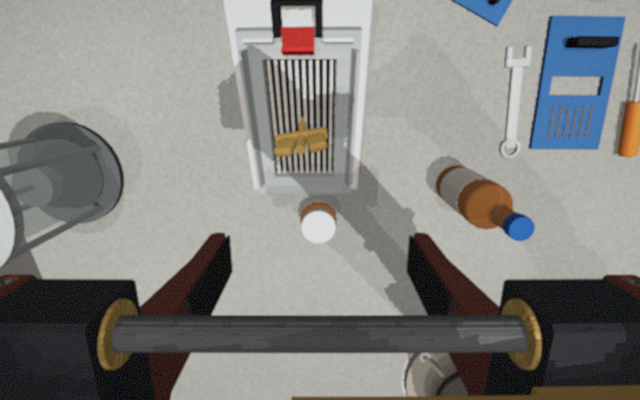

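The wrist view shows the console frame from about (240,35) to (360,190), with the nut at (302,140) and the catch at (298,40). I'll enlarge it.

```bash
python3 - <<'E'
import pickle
from h import *
p=pickle.load(open('w1.pkl','rb'))
cv2.imwrite('pics/w1c.png',cv2.resize(p['img'][0:200,220:380],(480,600),interpolation=cv2.INTER_CUBIC)[:,:,::-1])
E
```

```text
(no output)
```

View pics/w1c.png

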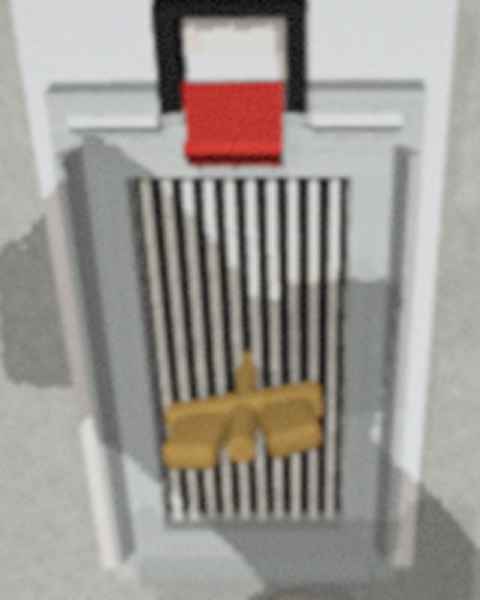

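```bash
python3 - <<'E'
import pickle
from h import *
from scipy.spatial.transform import Rotation as Ro
from scipy.optimize import least_squares
np.set_printoptions(precision=4,suppress=True)
p=pickle.load(open('w1.pkl','rb')); d=pickle.load(open('s0.pkl','rb')); S,T=d['scene'],d['top']
w=lambda a:np.array(a)/3.+[220-.33,-.33]
def frame(x,y,psi):
    R=Ro.from_euler('z',psi).as_matrix()@Ro.from_euler('y',-25,degrees=True).as_matrix()
    return R,np.array([x,y,.115])
feat=[(135,179),(350,179),(340,520),(168,520),   # grille
 (188,160),(280,160),  # nose lower edge
 (68,122),(402,122)]   # frame top strip
# fit: grille symmetric, nose centre at (92,0,9.5), nut hub-top near axis
def res(q):
    R,s=frame(*q); n=R[:,2]
    P=(onplane(p,w(feat),n,n@s)-s)@R
    N=(onplane(p,w(feat[4:6]),n,n@s+.0095)-s)@R
    H=(onplane(p,w([(240,450)]),n,n@s+.059)-s)@R
    return P,N,H
def f(q):
    P,N,H=res(q); a=(P[0]+P[1])/2;b=(P[2]+P[3])/2
    return [a[1],b[1],N[:,1].mean(),N[:,0].mean()-.092]
o=least_squares(f,[.53,.22,-.17]); print(o.x,o.fun); P,N,H=res(o.x)
print(P,'\nnose',N,'\nhub',H)
R,s=frame(*o.x); print('red uv in top/scene', proj(T,[s+R@[.092,0,.0095]]),proj(S,[s+R@[.092,0,.0095]]))
s_=lambda x,y:(305+x/4-.4,110+y/4-.4); t_=lambda x,y:(190+(x-480)/3.529-.4,150+y/3.478-.4)
for nm,l in [('nose',[w((234,160)),s_(296,158),t_(613,108)]),('hub',[w((240,450)),s_(192,70),t_(585,238)])]:
    X,e=tri([p,S,T],l); print(nm,X,e,(X-s)@R)
E
```

```text
[ 0.5448  0.2207 -0.1551] [-0.0011  0.      0.0011  0.    ]
[[ 0.082   0.039  -0.    ]
 [ 0.0814 -0.0413 -0.    ]
 [-0.0787 -0.0405 -0.    ]
 [-0.0781  0.0406 -0.    ]
 [ 0.0888  0.0187 -0.    ]
 [ 0.0886 -0.0153 -0.    ]
 [ 0.1028  0.061  -0.    ]
 [ 0.1018 -0.0595 -0.    ]] 
nose [[ 0.0921  0.0177  0.0095]
 [ 0.0919 -0.0155  0.0095]] 
hub [[0.0003 0.0008 0.059 ]]
red uv in top/scene [[227.8954 180.9293]] [[378.4626 144.5362]]
nose [0.6266 0.2116 0.1429] [np.float64(1.7), np.float64(2.1), np.float64(3.7)] [ 0.0863  0.0037 -0.0095]
hub [0.5204 0.2248 0.1545] [np.float64(2.4), np.float64(1.2), np.float64(2.4)] [-0.0057  0.0003  0.0462]
```

```bash
python3 -m inch '{"xyz":[[0.015,0.039,0],[0.015,0.039,0],[0.015,0.039,0],[0.015,0.039,0],[0.015,0.039,0],[0.015,0.039,0],[0.015,0.039,0],[0.015,0.039,0],[0.015,0.039,0],[0.015,0.039,0]],"spin":[0,0,0,0,0,0,0,0,0,0],"grip":[1,1,1,1,1,1,1,1,1,1]}'
python3 -m inch '{"xyz":[[0,0,0.04],[0,0,0.04],[0,0,0.04],[0,0,0.04],[0,0,0.04],[0,0,0]],"spin":[0,0,0,0,0,0],"grip":[1,1,1,1,1,1]}'
python3 - <<'E'
from bench import r
from h import *
import pickle
p=r.snapshot('wrist'); pickle.dump(p,open('w2.pkl','wb'))
for c in blobs(blue(p['img']),2000):
    pts=onz(p,c[:,0].astype(float),0.008)[:,:2]; print(len(c),cv2.minAreaRect((pts*1000).astype(np.float32)))
o=p['img'].copy()
s=r.sense();print(s['position'],s['tcp_rot'])
cv2.imwrite('pics/w2.png',o[:,:,::-1])
E
```

```text
t: 3.48
position: [0.5842, -0.2166, 0.4009]
tcp_rot: [0.0, 0.996, -0.088, -0.0]
ft_force: [1.2, -0.2, 0.8]
finger_gap: 0.0877
grip_force: 0.0
t: 3.98
position: [0.5789, -0.2133, 0.1926]
tcp_rot: [-0.001, 0.996, -0.088, -0.007]
ft_force: [-1.7, 0.5, -1.1]
finger_gap: 0.0875
grip_force: 0.0
540 ((528.637451171875, -197.06906127929688), (107.59880828857422, 194.33619689941406), 80.8144302368164)
382 ((590.696533203125, -421.29315185546875), (77.76470184326172, 136.31912231445312), 56.43166732788086)
424 ((702.9981079101562, -48.648475646972656), (137.6605224609375, 75.95745086669922), 54.710147857666016)
[ 0.58137177 -0.2136365   0.19707103] [-5.66276422e-04  9.96128592e-01 -8.77855952e-02 -4.60407906e-03]
```

View pics/w2.png

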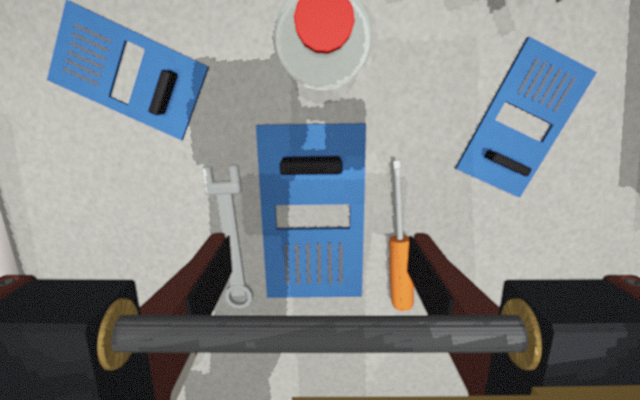

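The cover lies clear between the wrench (225,190) and the screwdriver (398,180), and its grip bar is at (311,165). I'll descend on it.

```bash
python3 -m inch '{"xyz":[[0.005,-0.008,0.03],[0,0,0.03],[0,0,0.03],[0,0,0.03],[0,0,0.02],[0,0,0]],"spin":[0,0,0,0,0,0],"grip":[1,1,1,1,1,1]}'
```

```text
t: 4.53
position: [0.5904, -0.2066, 0.0597]
tcp_rot: [0.0, 0.996, -0.087, -0.002]
ft_force: [-1.1, 0.5, -0.4]
finger_gap: 0.0878
grip_force: 0.0
```

```bash
python3 -m inch '{"xyz":[[-0.002,0,0.012],[0,0,0.012],[0,0,0],[0,0,0],[0,0,0],[0,0,0],[0,0,0],[0,0,0],[0,0,0],[0,0,0]],"spin":[0,0,0,0,0,0,0,0,0,0],"grip":[1,1,0.1,0.1,0.1,0.1,0.1,0.1,0.1,0.1]}' 8
```

```text
t: 5.37
position: [0.5897, -0.2055, 0.0371]
tcp_rot: [0.0, 0.996, -0.087, 0.0]
ft_force: [0.1, 0.1, -0.4]
finger_gap: 0.0484
grip_force: 0.0
```

```bash
python3 - <<'E'
from bench import r
from h import *
p=r.snapshot('wrist');q=r.snapshot('scene')
o=np.zeros((400,780,3),np.uint8);o[:,:480]=p['img'][:,80:560];o[:300,480:]=cv2.resize(q['img'][205:305,200:300],(300,300))
cv2.imwrite('pics/w3.png',o[:,:,::-1]); s=r.sense(); print(s['position'],s['finger_gap'],s['grip_force'])
E
```

```text
[ 0.58961266 -0.20542786  0.037003  ] 0.04852699561565346 0.0
```

View pics/w3.png

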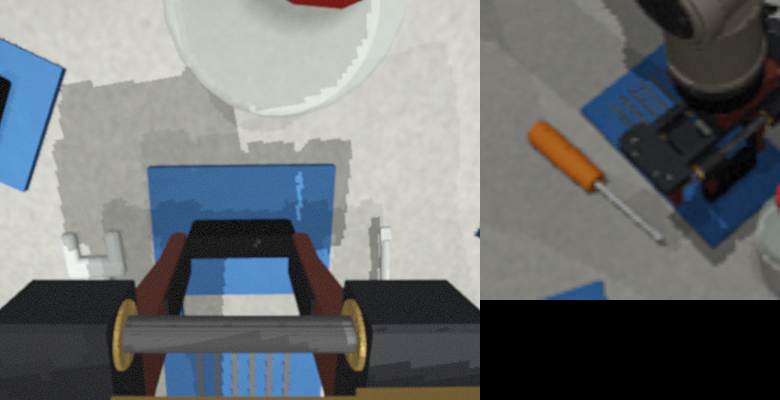

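The bar is at (240,238) in the wrist crop, and the fingers seem to end behind it. I'll check where the geometry puts the bar.

```bash
python3 - <<'E'
from bench import r
from h import *
np.set_printoptions(precision=4,suppress=True)
p=r.snapshot('wrist')
print(r.tips_ahead)
th=np.radians(-9.3); ax=np.array([np.cos(th),np.sin(th),0]); ay=np.array([-np.sin(th),np.cos(th),0])
P=np.array([.5896,-.2054,0])
for z in(.008,.015,.038):
    for a,b in((.0,.030),(0,-.030),(.01,.0242),(-.01,.0242),(.01,.0575)): print(z,a,b,proj(p,[P+a*ax+b*ay+[0,0,z]])-[80,0])
# bar: top corners of front edge seen at crop (190,220),(290,220); bar base front?
print(onz(p,[(270,220),(370,220)],.038),onz(p,[(265,258),(373,258)],.038),onz(p,[(265,258),(373,258)],.008))
print(onz(p,[(229,166),(415,166)],.008), (np.array([.588,-.2066,0])+[.038*np.cos(th),.038*np.sin(th),.008]))
E
```

```text
0.022
0.008 0.0 0.03 [[189.6436 225.1781]]
0.008 0 -0.03 [[288.5364 224.0787]]
0.008 0.01 0.0242 [[198.4787 209.4096]]
0.008 -0.01 0.0242 [[199.8929 240.3363]]
0.008 0.01 0.0575 [[143.0143 210.0168]]
0.015 0.0 0.03 [[188.0716 229.4022]]
0.015 0 -0.03 [[290.1411 228.2699]]
0.015 0.01 0.0242 [[197.1716 213.179 ]]
0.015 -0.01 0.0242 [[198.6669 244.9846]]
0.015 0.01 0.0575 [[139.9087 213.7997]]
0.038 0.0 0.03 [[182.1147 245.4144]]
0.038 0 -0.03 [[296.222  244.1584]]
0.038 0.01 0.0242 [[192.2074 227.4997]]
0.038 -0.01 0.0242 [[194.0314 262.5675]]
0.038 0.01 0.0575 [[128.1213 228.1648]]
[[ 0.6076 -0.1829  0.038 ]
 [ 0.5987 -0.2336  0.038 ]] [[ 0.5871 -0.1757  0.038 ]
 [ 0.5771 -0.2323  0.038 ]] [[ 0.5736 -0.1683  0.008 ]
 [ 0.5619 -0.2347  0.008 ]]
[[ 0.6342 -0.1603  0.008 ]
 [ 0.6156 -0.2664  0.008 ]] [ 0.6255 -0.2127  0.008 ]
```

```bash
python3 -m inch '{"xyz":[[0,0,0],[0,0,0],[0,0,0],[0,0,0]],"spin":[0,0,0,0],"grip":[-0.2,-0.2,-0.2,-0.2]}' 8
```

```text
t: 5.85
position: [0.5896, -0.2054, 0.0369]
tcp_rot: [-0.0, 0.996, -0.087, -0.0]
ft_force: [-0.8, -0.6, 0.3]
finger_gap: 0.0351
grip_force: 0.0
```

```bash
python3 - <<'E'
from bench import r
from h import *
p=r.snapshot('wrist')
cv2.imwrite('pics/w4.png',cv2.resize(p['img'][150:350,200:440],(780,650))[:600,:,::-1])
E
```

```text
(no output)
```

View pics/w4.png

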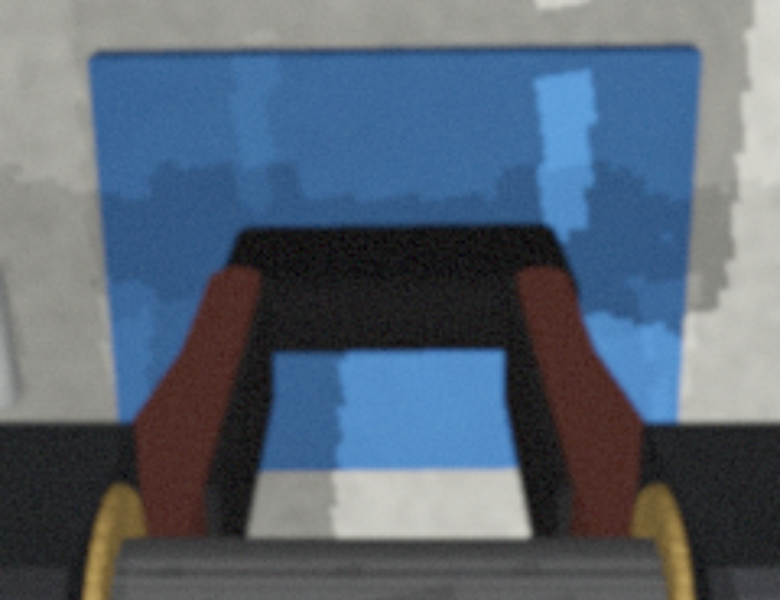

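The fingertips appear over the bar top (tip at about (274,232) full image), not beside it. The image geometry puts them about 3 cm shorter than the stated 22 mm ahead. I'll open, lower in small steps and watch the force.

```bash
python3 -m inch '{"xyz":[[0,0,0],[0,0,0],[0,0,0],[0,0,0.003],[0,0,0.003],[0,0,0]],"spin":[0,0,0,0,0,0],"grip":[1,1,1,1,1,1]}'; python3 -m inch '{"xyz":[[0,0,0.003],[0,0,0.003],[0,0,0]],"spin":[0,0,0],"grip":[1,1,1]}'
python3 - <<'E'
from bench import r
s=r.sense(); print(s['joint_pos'],s['position'],s['ft_force'])
E
```

```text
t: 6.4
position: [0.5891, -0.2053, 0.0301]
tcp_rot: [-0.0, 0.996, -0.087, -0.001]
ft_force: [-0.4, -0.5, 0.4]
finger_gap: 0.0718
grip_force: 0.0
t: 6.65
position: [0.5891, -0.2053, 0.0242]
tcp_rot: [-0.0, 0.996, -0.087, -0.001]
ft_force: [-0.2, 0.2, -0.4]
finger_gap: 0.0873
grip_force: 0.0
[ 0.41823648  0.62813224 -0.24814111  1.80125585  0.2156754   0.73965843
 -1.68956223] [ 0.58914903 -0.20530457  0.02418788] [-0.24564784  0.21570781 -0.44596264]
```

```bash
python3 -m inch '{"xyz":[[0,0,0.003],[0,0,0.003],[0,0,0]],"spin":[0,0,0],"grip":[1,1,1]}'; python3 -m inch '{"xyz":[[0,0,0.003],[0,0,0.003],[0,0,0]],"spin":[0,0,0],"grip":[1,1,1]}'
```

```text
t: 6.9
position: [0.5892, -0.2053, 0.0183]
tcp_rot: [-0.0, 0.996, -0.087, -0.0]
ft_force: [-0.9, 0.5, 1.0]
finger_gap: 0.088
grip_force: 0.0
t: 7.15
position: [0.5892, -0.2054, 0.0123]
tcp_rot: [-0.0, 0.996, -0.087, -0.0]
ft_force: [0.3, -0.1, 0.2]
finger_gap: 0.0878
grip_force: 0.0
```

```bash
python3 -m inch '{"xyz":[[0,0,0],[0,0,0],[0,0,0],[0,0,0]],"spin":[0,0,0,0],"grip":[0.2,0.2,0.2,0.2]}' 8
```

```text
t: 7.48
position: [0.5898, -0.2055, 0.0131]
tcp_rot: [0.0, 0.996, -0.087, 0.0]
ft_force: [-0.9, 0.6, -0.0]
finger_gap: 0.0649
grip_force: 0.0
```

```bash
python3 -m inch '{"xyz":[[0,0,0],[0,0,0],[0,0,0]],"spin":[0,0,0],"grip":[0.2,0.2,0.2]}' 8
```

```text
t: 7.73
position: [0.5897, -0.2057, 0.0131]
tcp_rot: [0.0, 0.996, -0.087, 0.0]
ft_force: [0.8, -0.7, 0.2]
finger_gap: 0.06
grip_force: 8.0
```

```bash
python3 -m inch '{"xyz":[[-0.0015,0,-0.007],[-0.0017,0,-0.007],[-0.002,0,-0.0065],[-0.0024,0,-0.0065],[-0.0028,0,-0.0065],[-0.0028,0,-0.0065],[-0.0033,0,-0.006],[-0.0033,0,-0.006],[-0.0038,0,-0.006],[-0.0039,0,-0.006]],"spin":[0,0,0,0,0,0,0,0,0,0],"grip":[0.2,0.2,0.2,0.2,0.2,0.2,0.2,0.2,0.2,0.2]}' 8
python3 - <<'E'
from bench import r
from h import *
import pickle
d={n:r.snapshot(n) for n in('scene','top','wrist')}; pickle.dump(d,open('s2.pkl','wb'))
cv2.imwrite('pics/s2.png',cv2.resize(d['scene']['img'][200:310,190:360],(765,495),interpolation=cv2.INTER_CUBIC)[:,:,::-1])
E
```

```text
t: 8.57
position: [0.5622, -0.2007, 0.0776]
tcp_rot: [0.0, 0.996, -0.087, 0.0]
ft_force: [0.1, -1.2, -3.7]
finger_gap: 0.0599
grip_force: 8.0
```

View pics/s2.png

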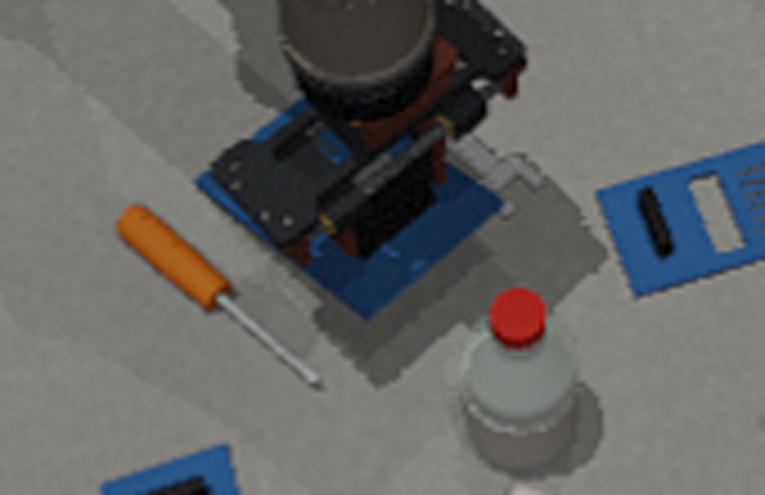

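```bash
python3 - <<'E'
import pickle
from h import *
np.set_printoptions(precision=4,suppress=True)
d=pickle.load(open('s2.pkl','rb')); S,W,T=d['scene'],d['wrist'],d['top']
c=max(blobs(blue(W['img']),300),key=lambda k:-abs(k[:,0,0].mean()-310)+0*len(k))
for k in blobs(blue(W['img']),200): print(len(k),k[:,0].min(0),k[:,0].max(0), cv2.approxPolyDP(k,6,True)[:,0].tolist())
th=np.radians(-9.3); ax=np.array([np.cos(th),np.sin(th),0]); ay=np.array([-np.sin(th),np.cos(th),0])
L=np.array([.5286,-.197,0])-.098*ax-.055*ay
print('lower-left proj z.008/.073', proj(S,[L+[0,0,.008],L-.0275*ax+[0,0,.073]]))
for k in blobs(blue(S['img']),100): print('S',len(k),k[:,0].mean(0),cv2.approxPolyDP(k,3,True)[:,0].tolist())
E
```

```text
273 [255 353] [387 359] [[255, 353], [387, 357]]
365 [245 277] [394 315] [[245, 313], [394, 313], [383, 284], [378, 296], [263, 296], [260, 277]]
653 [203 161] [436 256] [[435, 167], [206, 163], [203, 174], [226, 254], [240, 232], [252, 231], [259, 242], [266, 221], [375, 223], [379, 240], [387, 231], [401, 234], [413, 256]]
726 [528   0] [639 219] [[639, 0], [528, 177], [616, 219], [636, 190], [571, 161], [578, 152], [639, 176], [639, 135], [589, 109], [605, 82], [639, 99], [639, 53], [624, 68], [639, 43]]
717 [0 0] [167 136] [[0, 0], [16, 14], [0, 13], [13, 27], [0, 27], [10, 39], [0, 41], [8, 53], [0, 55], [0, 78], [133, 135], [167, 29], [110, 0], [73, 0], [49, 85], [26, 73], [43, 0]]
lower-left proj z.008/.073 [[232.6047 240.901 ]
 [223.0463 224.0454]]
S 152 [232.25   327.8026] [[239, 299], [213, 307], [225, 357], [253, 347]]
S 99 [278.6465 253.5253] [[301, 245], [289, 236], [287, 244], [271, 258], [261, 252], [258, 260], [271, 270]]
S 130 [348.2154 247.2846] [[366, 231], [323, 242], [331, 265], [374, 252]]
S 59 [322.1356  11.8136] [[319, 0], [318, 21], [325, 25], [325, 0]]
```

```bash
python3 - <<'E'
import pickle
from h import *
d=pickle.load(open('s2.pkl','rb')); S,W=d['scene'],d['wrist']
A,e=tri([S,W],[(301.7,245.7),(205,163)]);B,f=tri([S,W],[(271.2,270.7),(436,167)]);print(A,e,B,f,np.linalg.norm(A-B))
L=onz(S,[(233.8,240)],.008)[0]; v=B-L; print(L,np.linalg.norm(v),np.degrees(np.arcsin(v[2]/np.linalg.norm(v))))
E
```

```text
[ 0.61359467 -0.14966434  0.06841457] [np.float64(0.5), np.float64(0.5)] [ 0.59706847 -0.26251042  0.08514721] [np.float64(2.2), np.float64(2.2)] 0.11527070304427547
[ 0.42380599 -0.23114431  0.008     ] 0.19223790455840623 23.660169727170153
```

```bash
python3 -m inch '{"xyz":[[0,0,0],[0,0,0],[0,0,-0.01],[0,0,-0.02],[0,0,-0.03],[0,0,-0.035],[0,0,-0.035],[0,0,-0.035],[0,0,-0.035],[0,0,-0.035]],"spin":[0,0,0,0,0,0,0,0,0,0],"grip":[0.2,0.2,0.2,0.2,0.2,0.2,0.2,0.2,0.2,0.2]}' 45
python3 -m inch '{"xyz":[[0,-0.015,-0.025],[-0.005,-0.03,0],[-0.007,-0.03,0],[-0.007,-0.03,0],[-0.007,-0.03,0],[-0.007,-0.03,0],[-0.007,-0.03,0],[-0.007,-0.03,0],[-0.007,-0.03,0],[-0.007,-0.03,0]],"spin":[0,0,0,0,0,0,0,0,0,0],"grip":[0.2,0.2,0.2,0.2,0.2,0.2,0.2,0.2,0.2,0.2]}'
python3 -m inch '{"xyz":[[-0.007,-0.03,0],[-0.007,-0.03,0],[-0.005,-0.03,0],[-0.005,-0.025,0],[-0.005,-0.01,0],[0,0,0]],"spin":[0,0,0,0,0,0],"grip":[0.2,0.2,0.2,0.2,0.2,0.2]}'
python3 - <<'E'
from bench import r
from h import *
import pickle
d={n:r.snapshot(n) for n in('scene','top','wrist')}; pickle.dump(d,open('s3.pkl','wb'))
S,W=d['scene'],d['wrist']
for k in blobs(blue(W['img']),200): print(len(k),cv2.approxPolyDP(k,6,True)[:,0].tolist())
for k in blobs(blue(S['img']),100): print('S',len(k),k[:,0].mean(0),cv2.approxPolyDP(k,3,True)[:,0].tolist())
for k in blobs(blue(d['top']['img']),100): print('T',len(k),k[:,0].mean(0),cv2.approxPolyDP(k,3,True)[:,0].tolist())
E
```

```text
t: 9.55
position: [0.5618, -0.2002, 0.3139]
tcp_rot: [-0.0, 0.996, -0.087, -0.0]
ft_force: [0.6, -0.1, -4.1]
finger_gap: 0.0596
grip_force: 45.0
t: 10.38
position: [0.5509, 0.0921, 0.3371]
tcp_rot: [0.0, 0.996, -0.087, -0.0]
ft_force: [0.2, -0.3, -3.6]
finger_gap: 0.0594
grip_force: 45.0
t: 10.88
position: [0.543, 0.2223, 0.3369]
tcp_rot: [-0.001, 0.996, -0.084, -0.001]
ft_force: [0.8, -0.3, -3.4]
finger_gap: 0.0594
grip_force: 45.0
268 [[255, 353], [387, 355]]
358 [[245, 313], [392, 311], [383, 286], [379, 295], [262, 295], [258, 277]]
83 [[553, 273], [549, 279], [573, 300], [582, 292], [578, 276]]
644 [[203, 169], [227, 254], [241, 232], [259, 239], [268, 220], [371, 220], [379, 237], [398, 232], [413, 256], [435, 173], [428, 161], [222, 162]]
308 [[443, 0], [526, 46], [553, 1], [543, 0], [521, 24], [529, 0], [504, 0], [494, 18], [481, 12], [486, 0]]
S 152 [232.25       327.80263158] [[239, 299], [213, 307], [225, 357], [253, 347]]
S 129 [348.34883721 247.14728682] [[366, 231], [323, 242], [330, 263], [374, 252]]
S 195 [352.34358974  88.51282051] [[316, 90], [363, 102], [390, 81], [375, 79], [360, 94], [353, 88], [342, 94], [352, 77], [340, 73]]
S 60 [321.96666667  11.95      ] [[319, 0], [318, 22], [324, 25], [325, 0]]
T 59 [ 10.88135593 393.71186441] [[21, 387], [1, 391], [0, 399], [19, 399]]
T 53 [221.43396226 212.83018868] [[214, 204], [224, 225], [227, 207]]
T 108 [444.34259259 217.47222222] [[447, 193], [422, 227], [442, 242], [466, 208]]
T 101 [322.84158416 174.08910891] [[313, 153], [300, 171], [333, 195], [346, 178]]
```

```bash
python3 - <<'E'
import pickle
from h import *
from bench import r
np.set_printoptions(precision=4,suppress=True)
d=pickle.load(open('s3.pkl','rb')); S,W=d['scene'],d['wrist']
# upper corners by two views
for a,b in [((390.5,81),(203,167)),((363,102.5),(436,171))]: print(tri([S,W],[a,b]))
obj=np.array([[.098,.055,0],[.098,-.055,0],[-.098,-.055,0],[-.098,.055,0]])
img=np.float64([(390.5,81),(363,102.5),(315.5,90.5),(340,72.5)])
ok,rv,tv=cv2.solvePnP(obj,img,K(S),np.float64(S['distortion']))
R=np.array(S['R']).T; Rc=R@cv2.Rodrigues(rv)[0]; c=R@(tv[:,0]-S['t'])
print('x',Rc[:,0],'y',Rc[:,1],'z',Rc[:,2],'centre(top)',c,'tilt',np.degrees(np.arcsin(Rc[2,0])),'yaw',np.degrees(np.arctan2(Rc[1,0],Rc[0,0])))
print(r.sense()['position'])
E
```

```text
(array([0.5984, 0.2614, 0.3539]), [np.float64(0.5), np.float64(0.5)])
(array([0.5788, 0.1574, 0.348 ]), [np.float64(2.2), np.float64(2.2)])
x [ 0.9017 -0.1341  0.4111] y [0.1397 0.9901 0.0166] z [-0.4092  0.0425  0.9114] centre(top) [0.4902 0.2463 0.2861] tilt 24.273488745102636 yaw -8.457624678926726
[0.5453 0.2167 0.3368]
```

```bash
python3 -m inch '{"xyz":[[0,-0.004,0.025],[0,0,0.025],[0,0,0.025],[0,0,0.02],[0,0,0]],"spin":[0,0,0,0,0],"grip":[0.2,0.2,0.2,0.2,0.2]}'
python3 -m inch '{"xyz":[[0.0042,0,0.009],[0.0042,0,0.009],[0.0042,0,0.009],[0,0,0]],"spin":[0,0,0,0],"grip":[0.2,0.2,0.2,0.2]}'
python3 - <<'E'
from bench import r
from h import *
import pickle
W=r.snapshot('wrist'); S=r.snapshot('scene'); T=r.snapshot('top'); pickle.dump({'wrist':W,'scene':S,'top':T},open('s4.pkl','wb'))
o=np.zeros((600,800,3),np.uint8); o[:,:480]=cv2.resize(W['img'][100:400,200:440],(480,600)); o[:267,480:]=cv2.resize(S['img'][85:185,310:430],(320,267)); o[280:600,480:800]=cv2.resize(T['img'][145:265,180:300],(320,320))
cv2.imwrite('pics/s4.png',o[:,:,::-1]); 
E
```

```text
t: 11.45
position: [0.544, 0.2185, 0.2376]
tcp_rot: [0.003, 0.996, -0.089, -0.003]
ft_force: [-1.4, -0.9, -4.0]
finger_gap: 0.0593
grip_force: 45.0
t: 11.78
position: [0.5589, 0.2191, 0.2136]
tcp_rot: [0.001, 0.996, -0.088, -0.0]
ft_force: [-0.9, -0.1, -3.8]
finger_gap: 0.0597
grip_force: 45.0
```

View pics/s4.png

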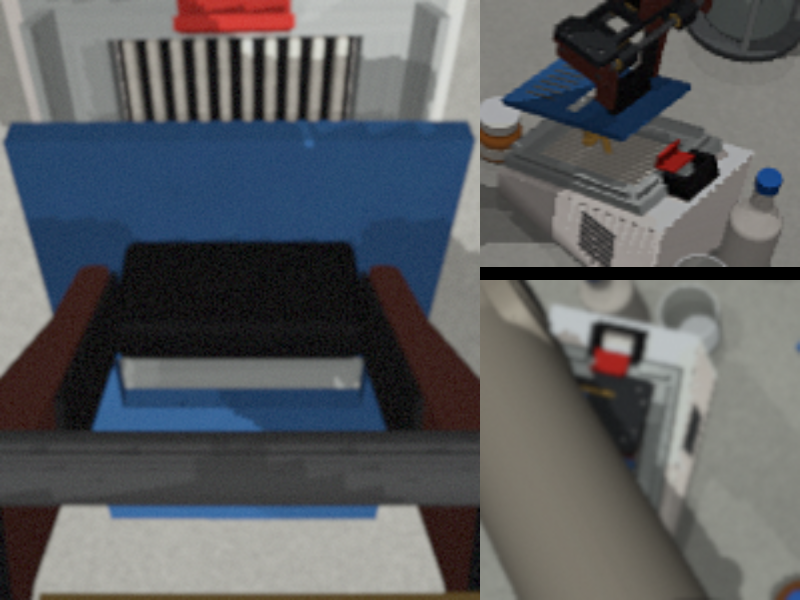

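The cover hangs level across and tilted to the slope, with the nut under its slot and the frame and catch straight ahead. I'll continue down the stud axis.

```bash
python3 -m inch '{"xyz":[[0.0042,0,0.009],[0.0042,0,0.009],[0.0042,0,0.009],[0.0042,0,0.009],[0,0,0]],"spin":[0,0,0,0,0],"grip":[0.2,0.2,0.2,0.2,0.2]}'
python3 -m inch '{"xyz":[[0.0042,0,0.009],[0,0,0]],"spin":[0,0],"grip":[0.2,0.2]}'
```

```text
t: 12.35
position: [0.5744, 0.2162, 0.1761]
tcp_rot: [0.001, 0.996, -0.087, -0.002]
ft_force: [-0.5, -0.5, -3.9]
finger_gap: 0.0596
grip_force: 45.0
t: 12.52
position: [0.5781, 0.2169, 0.1683]
tcp_rot: [0.0, 0.996, -0.087, -0.001]
ft_force: [-1.7, 0.3, -4.9]
finger_gap: 0.0597
grip_force: 45.0
```

```bash
python3 -m inch '{"xyz":[[0.002,0.0015,0.0045],[0.002,0,0.0045],[0,0,0]],"spin":[0,0,0],"grip":[0.2,0.2,0.2]}' 25
python3 -m inch '{"xyz":[[0.0012,0,0.0027],[0.0012,0,0.0027],[0,0,0]],"spin":[0,0,0],"grip":[0.2,0.2,0.2]}' 20
```

```text
t: 12.77
position: [0.5816, 0.2155, 0.1609]
tcp_rot: [-0.0, 0.996, -0.087, -0.001]
ft_force: [-4.4, 1.3, -2.0]
finger_gap: 0.0596
grip_force: 25.0
t: 13.02
position: [0.5838, 0.215, 0.1587]
tcp_rot: [0.0, 0.996, -0.087, -0.0]
ft_force: [-12.3, -3.8, 20.9]
finger_gap: 0.0603
grip_force: 20.0
```

```bash
cat >> h.py <<'E'
from scipy.spatial.transform import Rotation as Ro
SR=Ro.from_euler('z',-.1551).as_matrix()@Ro.from_euler('y',-25,degrees=True).as_matrix(); SO=np.array([.5448,.2207,.115])
def onseat(p,uv,z): n=SR[:,2]; return 1e3*((onplane(p,uv,n,n@SO+z)-SO)@SR)
def red(im):
    h=cv2.cvtColor(im,cv2.COLOR_RGB2HSV); return cv2.inRange(h,(0,150,60),(6,255,255))|cv2.inRange(h,(174,150,60),(180,255,255))
E
cat > look.py <<'E'
from bench import r
from h import *
import sys
np.set_printoptions(precision=1,suppress=True)
p=r.snapshot('wrist'); im=p['img']
m=red(im); m[280:]=0
for k in blobs(m,60):
    b=cv2.boundingRect(k); print('red',b, 'low edge @9.5:',onseat(p,[(b[0],b[1]+b[3]-.5),(b[0]+b[2],b[1]+b[3]-.5)],.0095).ravel())
m=blue(im)
for k in blobs(m,400):
    q=k[:,0]; 
    if abs(q[:,0].mean()-320)<60 and q[:,1].max()<300:
        a=q[np.argmin(q@[1,1])];c=q[np.argmin(q@[-1,1])]; print('blue up corners',a,c); up=[(a[0],a[1]),(c[0]+1,c[1])]
        for z in(.008,.012,.016,.022): print(z*1e3,onseat(p,up,z).ravel())
for u in (260,300,340,380): 
    print(u,[tuple(int(x) for x in im[y,u]) for y in range(130,180,5)])
s=r.sense(); print(s['position'],s['ft_force'])
E
python3 look.py
```

```text
red (275, 110, 83, 64) low edge @9.5: [ 91.2  21.3   9.5  90.3 -19.3   9.5]
blue up corners [203 169] [434 167]
8.0 [ 93.7  56.4   8.   92.3 -57.    8. ]
12.0 [ 96.6  54.8  12.   95.3 -55.4  12. ]
16.0 [ 99.5  53.1  16.   98.3 -53.8  16. ]
22.0 [104.   50.7  22.  102.8 -51.4  22. ]
260 [(20, 16, 11), (17, 16, 19), (10, 8, 12), (40, 42, 40), (85, 86, 83), (130, 135, 133), (129, 130, 130), (119, 122, 121), (32, 65, 101), (34, 64, 106)]
300 [(141, 36, 32), (138, 34, 27), (140, 39, 37), (139, 36, 26), (132, 32, 26), (128, 29, 25), (107, 27, 19), (146, 42, 40), (146, 42, 38), (46, 69, 106)]
340 [(192, 56, 50), (191, 58, 53), (189, 52, 47), (178, 48, 46), (154, 36, 34), (135, 38, 38), (92, 9, 7), (149, 35, 33), (150, 41, 34), (39, 67, 105)]
380 [(176, 180, 179), (184, 188, 186), (96, 98, 97), (208, 212, 209), (205, 210, 206), (179, 182, 180), (130, 132, 129), (98, 105, 113), (39, 72, 107), (38, 67, 105)]
[0.6 0.2 0.2] [-12.9  -2.   21. ]
```

```bash
python3 -m inch '{"xyz":[[0,0,0],[0,0,0],[0.0012,0,0.0018],[0,0,0]],"spin":[0,0,0,0],"grip":[0.2,0.2,0.2,0.2]}' 55; python3 look.py | head -7
```

```text
t: 13.4
position: [0.5841, 0.215, 0.1584]
tcp_rot: [0.001, 0.996, -0.087, -0.001]
ft_force: [-18.2, -5.3, 32.1]
finger_gap: 0.06
grip_force: 55.0
red (275, 110, 83, 64) low edge @9.5: [ 91.6  21.3   9.5  90.7 -19.2   9.5]
blue up corners [203 169] [435 168]
8.0 [ 94.   56.3   8.   92.1 -57.4   8. ]
12.0 [ 97.   54.7  12.   95.1 -55.8  12. ]
16.0 [ 99.9  53.   16.   98.1 -54.2  16. ]
22.0 [104.4  50.6  22.  102.6 -51.7  22. ]
260 [(16, 3, 6), (18, 1, 15), (24, 25, 26), (30, 31, 36), (78, 82, 80), (132, 135, 133), (127, 131, 130), (124, 127, 125), (30, 63, 101), (40, 67, 101)]
```

```bash
cat > look2.py <<'E'
from bench import r
from h import *
import pickle
np.set_printoptions(precision=1,suppress=True)
p=r.snapshot('wrist'); m=red(p['img']); m[200:]=0
ys,xs=np.nonzero(m)
for y in range(ys.max()-10,ys.max()+1,2):
    x=xs[ys==y]; print('redrow',y,x.min(),x.max(),onseat(p,[(x.min()-.5,y+.5),(x.max()+.5,y+.5)],.0095).ravel())
S=r.snapshot('scene'); S0=pickle.load(open('s0.pkl','rb'))['scene']
for q in(S0,S):
    mm=red(q['img'])[130:165,365:410]; y,x=np.nonzero(mm); print('scene red',len(x),x.min()+365,x.max()+365,y.min()+130,y.max()+130,x.mean()+365,y.mean()+130)
mb=blue(S['img']); mb[:,:300]=0; mb[190:]=0
for k in blobs(mb,60): print('S blue',cv2.approxPolyDP(k,2,True)[:,0].tolist())
for h in(0,.008):
    C=np.array([[98,55,8],[98,-55,8],[-98,-55,8],[-98,55,8]])/1e3+[0,0,h]; print('pred top corners h',h,proj(S,SO+C@SR.T).ravel(), 'wrist',proj(p,SO+C[:2]@SR.T).ravel())
E
python3 look2.py
```

```text
redrow 164 279 357 [ 97.   19.1   9.5  96.1 -18.6   9.5]
redrow 166 277 357 [ 95.8  20.2   9.5  95.  -18.7   9.5]
redrow 168 276 357 [ 94.6  20.8   9.5  93.8 -18.7   9.5]
redrow 170 277 357 [ 93.4  20.4   9.5  92.5 -18.8   9.5]
redrow 172 277 356 [ 92.2  20.5   9.5  91.3 -18.4   9.5]
redrow 174 278 278 [91.  20.1  9.5 91.  19.7  9.5]
scene red 89 376 390 137 149 382.3258426966292 144.1011235955056
scene red 89 377 390 138 149 383.1011235955056 144.46067415730337
S blue [[416, 148], [414, 156], [420, 157], [422, 150]]
S blue [[325, 141], [367, 154], [384, 136], [387, 138], [391, 133], [382, 130], [364, 146], [357, 140], [350, 145], [347, 143], [350, 140], [343, 135], [348, 134], [342, 132], [347, 128], [343, 126]]
pred top corners h 0 [392.2 135.4 367.5 155.8 323.  140.4 346.7 122.4] wrist [203.8 162.3 433.4 158.2]
pred top corners h 0.008 [391.7 133.2 366.9 153.6 322.3 138.4 346.1 120.3] wrist [199.7 172.5 437.8 168.2]
```

The fingers are yawed about 1° off the seat, so the lower end may be riding on a side wall. I'll unload slightly, square up and press again.

```bash
python3 -m inch '{"xyz":[[-0.002,0,-0.005],[0,0,0],[0,0,0],[0,0,0]],"spin":[0,-0.01,-0.01,0],"grip":[0.2,0.2,0.2,0.2]}' 30; python3 look2.py | tail -4
```

```text
t: 13.88
position: [0.5833, 0.2146, 0.1591]
tcp_rot: [-0.0, 0.997, -0.077, -0.0]
ft_force: [-5.9, 0.3, 3.1]
finger_gap: 0.0599
grip_force: 29.9
S blue [[416, 148], [414, 156], [420, 157], [422, 150]]
S blue [[324, 141], [367, 154], [379, 140], [391, 132], [381, 130], [364, 146], [357, 140], [349, 145], [346, 143], [350, 140], [343, 126]]
pred top corners h 0 [392.2 135.4 367.5 155.8 323.  140.4 346.7 122.4] wrist [204.7 158.4 433.6 158.7]
pred top corners h 0.008 [391.7 133.2 366.9 153.6 322.3 138.4 346.1 120.3] wrist [200.5 168.4 437.8 168.7]
```

```bash
python3 -m inch '{"xyz":[[0.001,0,0.002],[0.001,0,0.002],[0,0,0]],"spin":[0,0,0],"grip":[0.2,0.2,0.2]}' 30; python3 look.py | head -4; python3 look2.py | tail -4
```

```text
t: 14.23
position: [0.5842, 0.2148, 0.1582]
tcp_rot: [0.001, 0.997, -0.076, -0.001]
ft_force: [-16.7, -3.7, 25.3]
finger_gap: 0.0597
grip_force: 30.0
red (278, 112, 83, 63) low edge @9.5: [ 90.7  20.5   9.5  90.9 -20.    9.5]
blue up corners [204 169] [435 168]
8.0 [ 92.8  56.6   8.   93.8 -56.4   8. ]
12.0 [ 95.8  55.   12.   96.8 -54.8  12. ]
S blue [[416, 148], [414, 156], [420, 157], [422, 150]]
S blue [[324, 141], [367, 154], [375, 148], [379, 140], [391, 133], [382, 130], [365, 146], [357, 140], [349, 145], [346, 143], [350, 140], [344, 133], [346, 131], [342, 130], [346, 129], [343, 126]]
pred top corners h 0 [392.2 135.4 367.5 155.8 323.  140.4 346.7 122.4] wrist [205.  160.3 435.  161. ]
pred top corners h 0.008 [391.7 133.2 366.9 153.6 322.3 138.4 346.1 120.3] wrist [200.9 170.4 439.2 171.1]
```

```bash
python3 -m inch '{"xyz":[[-0.001,0,-0.004],[0,0,0],[0,0,0],[0,0,0],[0,0,0],[0,0,0],[-0.005,0,-0.02],[-0.01,0,-0.03],[-0.01,0,-0.03],[0,0,0]],"spin":[0,0,0,0,0,0,0,0,0,0],"grip":[0.2,1,1,1,1,1,1,1,1,1]}' 30; python3 look.py | head -6; python3 look2.py | tail -6
```

```text
t: 15.22
position: [0.5616, 0.2208, 0.2448]
tcp_rot: [-0.002, 0.997, -0.076, 0.004]
ft_force: [1.4, 2.2, 0.4]
finger_gap: 0.0879
grip_force: 0.0
red (296, 75, 56, 40) low edge @9.5: [ 92.   19.5   9.5  92.2 -19.9   9.5]
blue up corners [246 116] [404 117]
8.0 [ 90.   55.3   8.   89.6 -57.9   8. ]
12.0 [ 92.1  54.3  12.   91.8 -56.8  12. ]
16.0 [ 94.2  53.4  16.   93.9 -55.8  16. ]
22.0 [ 97.4  52.   22.   97.1 -54.2  22. ]
scene red 91 376 390 137 149 382.4725274725275 144.14285714285714
S blue [[416, 148], [414, 156], [420, 157], [422, 150]]
S blue [[324, 141], [366, 153], [390, 132], [376, 129], [377, 134], [364, 145], [358, 138], [346, 144], [347, 136], [342, 135], [347, 134], [343, 130], [351, 124], [346, 123]]
S blue [[319, 1], [318, 22], [325, 25], [325, 4]]
pred top corners h 0 [392.2 135.4 367.5 155.8 323.  140.4 346.7 122.4] wrist [242.2 105.7 401.8 106.1]
pred top corners h 0.008 [391.7 133.2 366.9 153.6 322.3 138.4 346.1 120.3] wrist [240.2 111.1 403.9 111.6]
```

On release the catch returned to rest (red as at the start). The cover slid down to about 5 mm downhill of home, with its upper edge near x 93 and height 6, so its lower edge rides on the lower wall. I'll regrip, shift uphill and press.

```bash
python3 -m inch '{"xyz":[[0.01,0,0.03],[0.01,0,0.03],[0.005,0,0.02],[0,0,0],[0,0,0],[0,0,0],[0,0,0],[0,0,0],[0,0,0],[0,0,0]],"spin":[0,0,0,0,0,0,0,0,0,0],"grip":[1,1,1,0.2,0.2,0.2,0.2,0.2,0.2,0.2]}' 45
python3 -m inch '{"xyz":[[0,0,-0.003],[0.001,0,-0.003],[0.002,0,0],[0,0,0]],"spin":[0,0,0,0],"grip":[0.2,0.2,0.2,0.2]}' 45; python3 look.py | head -6
```

```text
t: 16.2
position: [0.5857, 0.2145, 0.1602]
tcp_rot: [-0.0, 0.997, -0.077, 0.001]
ft_force: [-0.2, -1.3, 4.3]
finger_gap: 0.0592
grip_force: 45.0
t: 16.53
position: [0.5871, 0.2138, 0.1646]
tcp_rot: [0.0, 0.997, -0.077, -0.001]
ft_force: [-4.2, -0.6, 1.1]
finger_gap: 0.0596
grip_force: 45.0
red (278, 122, 80, 60) low edge @9.5: [ 88.1  20.8   9.5  88.2 -20.1   9.5]
blue up corners [205 178] [434 178]
8.0 [ 89.2  58.4   8.   89.3 -59.8   8. ]
12.0 [ 92.3  56.8  12.   92.5 -58.1  12. ]
16.0 [ 95.5  55.2  16.   95.6 -56.5  16. ]
22.0 [100.2  52.8  22.  100.4 -53.9  22. ]
```

```bash
python3 -m inch '{"xyz":[[0.003,0,-0.001],[0.001,0,0.002],[0.001,0,0.002],[0,0,0]],"spin":[0,0,0,0],"grip":[0.2,0.2,0.2,0.2]}' 45; python3 look.py | sed -n 2,5p
python3 -m inch '{"xyz":[[0.001,0,0.002],[0.001,0,0.002],[0,0,0]],"spin":[0,0,0],"grip":[0.2,0.2,0.2]}' 45; python3 look.py | head -6
```

```text
t: 16.92
position: [0.5915, 0.2138, 0.1619]
tcp_rot: [-0.0, 0.997, -0.077, -0.001]
ft_force: [-6.8, 0.5, 3.8]
finger_gap: 0.0593
grip_force: 45.0
blue up corners [205 178] [434 179]
8.0 [ 95.4  57.5   8.   95.  -57.4   8. ]
12.0 [ 98.5  55.9  12.   98.2 -55.7  12. ]
16.0 [101.7  54.2  16.  101.4 -54.   16. ]
t: 17.22
position: [0.5921, 0.214, 0.1613]
tcp_rot: [0.001, 0.997, -0.076, -0.002]
ft_force: [-19.5, -4.9, 28.4]
finger_gap: 0.0594
grip_force: 45.0
red (279, 123, 82, 63) low edge @9.5: [ 92.7  20.8   9.5  92.8 -20.1   9.5]
blue up corners [206 178] [434 179]
8.0 [ 96.2  56.8   8.   95.8 -56.8   8. ]
12.0 [ 99.4  55.2  12.   99.  -55.1  12. ]
16.0 [102.5  53.6  16.  102.2 -53.5  16. ]
22.0 [107.3  51.2  22.  107.  -50.9  22. ]
```

```bash
cat > pose.py <<'E'
from bench import r
from h import *
np.set_printoptions(precision=1,suppress=True)
def line(pts): 
    vx,vy,x,y=cv2.fitLine(np.float32(pts),cv2.DIST_HUBER,0,.01,.01).ravel(); return np.cross([x,y,1],[x+vx,y+vy,1])
def pose(v=0):
    p=r.snapshot('wrist'); im=p['img']; m=blue(im); 
    n,lab,st,_=cv2.connectedComponentsWithStats(m); 
    u0,v0=proj(p,[SO+SR@[.08,0,.01]])[0]; um,_=proj(p,[SO+SR@[-.09,0,.01]])[0]
    mm=np.zeros_like(m)
    for i in range(1,n):
        x,y,w,h,a=st[i]
        if a>60 and x>um-150 and x+w<um+150: mm[lab==i]=1
    L=[];Rr=[]
    ys=np.nonzero(mm.any(1))[0]
    for y in ys[4:-2]:
        x=np.nonzero(mm[y])[0]; L.append((x.min()-.5,y)); Rr.append((x.max()+.5,y))
    # keep only outer-hull side points
    def hull(P,s):
        P=np.array(P); 
        for _ in range(6):
            a=np.polyfit(P[:,1],P[:,0],1); d=s*(P[:,0]-np.polyval(a,P[:,1])); k=d>-0.8
            if k.sum()<20: break
            P=P[k]
        return P
    L=hull(L,-1);Rr=hull(Rr,1)
    def edge(top):
        P=[]
        for x in range(int(um)-40,int(um)+41):
            y=np.nonzero(mm[:,x])[0]
            if len(y): P.append((x,(y.min()-.5) if top else (y.max()+.5)))
        return np.array(P)
    T=edge(1) 
    xs=np.r_[range(int(L[:,0].min())+15,int(u0)-48),range(int(u0)+48,int(Rr[:,0].max())-15)]
    T=np.array([(x,np.nonzero(mm[:,x])[0].min()-.5) for x in xs if mm[:,x].any()]); med=np.median(T[:,1]); T=T[abs(T[:,1]-med)<4]
    B=edge(0); med=np.median(B[:,1]); B=B[abs(B[:,1]-med)<3]
    lt,lb,ll,lr=map(line,(T,B,L,Rr))
    I=lambda a,b:(lambda q:q[:2]/q[2])(np.cross(a,b))
    C=np.array([I(lt,ll),I(lt,lr),I(lb,lr),I(lb,ll)])
    obj=np.array([[.098,.055,.008],[.098,-.055,.008],[-.098,-.055,.008],[-.098,.055,.008]])
    ok,rv,tv=cv2.solvePnP(obj,C,K(p),np.float64(p['distortion']))
    Rw=np.array(p['R']).T; Rc=SR.T@Rw@cv2.Rodrigues(rv)[0]; c=SR.T@(Rw@(tv[:,0]-p['t'])-SO)
    pr=cv2.projectPoints(obj,rv,tv,K(p),np.float64(p['distortion']))[0][:,0]
    print('img corners',C.ravel(),'res',(pr-C).ravel())
    print('cover bottom centre in seat mm',c*1e3,'rot deg',Ro.from_matrix(Rc).as_euler('xyz',degrees=True),'corner z',((obj-[0,0,.008])@Rc.T+c)[:,2]*1e3)
    # rays on seat z=8 assuming flat home
    print('corners cast at z8',onseat(p,C,.008)[:,:2].ravel())
    return p
if __name__=='__main__': pose()
E
python3 pose.py
```

```text
img corners [196.9 177.5 441.6 177.5 400.5 299.5 243.4 312.8] res [ -2.9   2.1   3.5  -3.8 -17.9   6.7  16.7  -3.5]
cover bottom centre in seat mm [17.  -0.5 -9.3] rot deg [  1.1 -15.    0.8] corner z [ 17.1  15.1 -35.7 -33.7]
corners cast at z8 [ 96.5  61.3  96.8 -59.9 -11.3 -56.3 -28.9  55.5]
```

```bash
python3 - <<'E'
from bench import r
from h import *
np.set_printoptions(precision=1,suppress=True,linewidth=150)
p=r.snapshot('wrist'); m=blue(p['img'])
for y in list(range(172,184,2))+list(range(184,400,6))+list(range(340,372,2)):
    x=np.nonzero(m[y,150:480])[0]+150
    if len(x)>3: print(y,x.min(),x.max(),len(x),onseat(p,[(x.min()-.5,y),(x.max()+.5,y)],.010)[:,:2].ravel())
E
```

```text
178 205 433 141 [ 97.8  56.8  98.  -55.1]
180 205 434 146 [ 96.5  57.   96.8 -55.9]
182 204 435 148 [ 95.2  57.8  95.5 -56.7]
184 203 435 149 [ 94.   58.6  94.3 -56.9]
190 202 436 235 [ 90.1  59.9  90.4 -58.3]
196 204 434 231 [ 86.1  59.7  86.3 -58.2]
202 206 432 227 [ 81.9  59.6  82.2 -58. ]
208 208 430 223 [ 77.7  59.4  77.9 -57.9]
214 210 428 219 [ 73.3  59.2  73.5 -57.8]
220 212 426 215 [ 68.8  59.1  69.  -57.6]
226 214 425 212 [ 64.1  58.9  64.3 -58. ]
232 216 423 188 [ 59.3  58.7  59.5 -57.9]
238 218 421 48 [ 54.3  58.5  54.5 -57.7]
244 220 419 34 [ 49.1  58.3  49.4 -57.6]
250 222 417 19 [ 43.8  58.1  44.  -57.4]
256 225 414 5 [ 38.3  57.3  38.5 -56.6]
286 255 382 6 [  7.5  42.9   7.7 -41.2]
292 253 385 15 [  0.6  45.    0.8 -44. ]
298 251 387 121 [ -6.5  47.3  -6.4 -46.3]
304 249 389 104 [-14.   49.6 -13.9 -48.7]
310 247 391 56 [-21.8  52.  -21.7 -51.2]
```

The blue band I read as the plate's top edge was its front face, so the upper edge still sits about 12 mm up on the catch ramp. The stop is rigid and parallel to the slope, which suggests the gripper body is bearing on the catch housing. I'll let go, close the fingers and push on the bar top from higher up.

```bash
python3 -m inch '{"xyz":[[-0.001,0,-0.004],[0,0,0],[0,0,0],[0,0,0],[0,0,0],[0,0,0],[0,0,-0.03],[0,0,-0.03],[0,0,0],[0,0,0]],"spin":[0,0,0,0,0,0,0,0,0,0],"grip":[0.2,1,1,1,1,1,1,-1,-1,-1]}' 30
python3 -m inch '{"xyz":[[0,0,0],[0,0,0],[0,0,0],[0,0,0],[0,0,0],[0,0,0],[0,0,0],[0,0,0],[0,0,0],[0,0,0]],"spin":[0,0,0,0,0,0,0,0,0,0],"grip":[-1,-1,-1,-1,-1,-1,-1,-1,-1,-1]}' 30
python3 - <<'E'
from bench import r
from h import *
np.set_printoptions(precision=1,suppress=True,linewidth=150)
p=r.snapshot('wrist'); m=blue(p['img'])
for y in range(120,400,3):
    x=np.nonzero(m[y,150:480])[0]+150
    if len(x)>3 and (y<170 or y%12==0 or y>330): print(y,x.min(),x.max(),len(x),onseat(p,[(x.min()-.5,y),(x.max()+.5,y)],.010)[:,:2].ravel())
E
```

```text
t: 18.2
position: [0.5952, 0.2134, 0.2236]
tcp_rot: [-0.001, 0.997, -0.077, 0.002]
ft_force: [-0.1, -0.4, -0.5]
finger_gap: 0.0712
grip_force: 0.0
t: 19.03
position: [0.5939, 0.2129, 0.2218]
tcp_rot: [-0.0, 0.997, -0.077, 0.0]
ft_force: [-0.9, 0.8, -0.5]
finger_gap: 0.0046
grip_force: 0.0
180 235 405 171 [ 81.   57.8  81.2 -59.3]
192 238 402 165 [ 70.2  57.3  70.4 -59. ]
204 241 399 159 [ 58.8  56.9  58.9 -58.6]
216 244 396 69 [ 46.7  56.4  46.8 -58.2]
228 246 393 61 [ 33.7  56.6  33.9 -57.7]
240 249 390 53 [ 20.   56.1  20.1 -57.3]
252 252 387 49 [  5.2  55.5   5.4 -56.8]
264 255 384 36 [-10.5  54.9 -10.4 -56.2]
276 257 381 42 [-27.5  55.1 -27.4 -55.7]
312 312 326 6 [-86.7   7.1 -86.7  -7.8]
```

```bash
python3 -m inch '{"xyz":[[-0.012,0,0.015],[0,0,0.015],[0.001,0,0.004],[0.001,0,0.004],[0,0,0]],"spin":[0,0,0,0,0],"grip":[-1,-1,-1,-1,-1]}' 30
python3 -m inch '{"xyz":[[0.001,0,0.003],[0.001,0,0.003],[0,0,0]],"spin":[0,0,0],"grip":[-1,-1,-1]}' 30
```

```text
t: 19.5
position: [0.5843, 0.214, 0.1833]
tcp_rot: [0.0, 0.997, -0.077, -0.0]
ft_force: [-0.3, -0.2, -0.1]
finger_gap: 0.0004
grip_force: 0.0
t: 19.75
position: [0.5864, 0.2139, 0.1776]
tcp_rot: [0.0, 0.997, -0.077, 0.0]
ft_force: [-0.2, 0.6, 0.2]
finger_gap: 0.0002
grip_force: 0.0
```

```bash
python3 -m inch '{"xyz":[[0.0005,0,0.003],[0.0005,0,0.003],[0,0,0]],"spin":[0,0,0],"grip":[-1,-1,-1]}' 30
python3 -m inch '{"xyz":[[0.0005,0,0.002],[0.0005,0,0.002],[0,0,0]],"spin":[0,0,0],"grip":[-1,-1,-1]}' 30
```

```text
t: 20.0
position: [0.5881, 0.2143, 0.1733]
tcp_rot: [-0.0, 0.997, -0.077, 0.001]
ft_force: [-0.8, -1.3, 9.1]
finger_gap: 0.0006
grip_force: 4.5
t: 20.25
position: [0.5888, 0.2144, 0.1723]
tcp_rot: [-0.0, 0.997, -0.077, 0.002]
ft_force: [-8.3, -4.3, 27.7]
finger_gap: 0.0002
grip_force: 14.7
```

```bash
cat > mid.py <<'E'
from bench import r
from h import *
np.set_printoptions(precision=1,suppress=True,linewidth=150)
def run():
    p=r.snapshot('wrist'); m=blue(p['img'])
    u,v=proj(p,[SO+SR@[.08,0,.01]])[0]
    rows=[];W=[]
    for y in range(int(v)-60,400):
        x=np.nonzero(m[y,max(0,int(u)-150):int(u)+150])[0]+max(0,int(u)-150)
        if len(x)>8: rows.append((y,x.min()-.5,x.max()+.5))
    A=np.array(rows); w=A[:,2]-A[:,1]; k=np.argmax(w); first=A[0]; A=A[k+2:]; 
    for _ in range(8):   # keep rows at the true sides
        a=np.polyfit(A[:,0],A[:,1],1);b=np.polyfit(A[:,0],A[:,2],1)
        g=(A[:,1]-np.polyval(a,A[:,0])<.9)&(np.polyval(b,A[:,0])-A[:,2]<.9)
        if g.all(): break
        A=A[g]
    P=[]
    for y in np.linspace(A[0,0],A[-1,0],12):
        o,d=rays(p,[(np.polyval(a,y),y),(np.polyval(b,y),y)])
        R=np.array(p['R']); d=d/(d@R[2])[:,None]     # unit depth
        D=.110/np.linalg.norm(d[1]-d[0]); P.append(SR.T@(o+D*d.mean(0)-SO)*1e3)
    P=np.array(P); f=np.polyfit(P[:,0],P[:,2],1)
    print('rows',rows[0],rows[k],'side rows',A[0,0],A[-1,0],'n',len(A))
    print('top face z: slope deg %.1f  z at +98 %.1f  0 %.1f  -98 %.1f  mid y %.1f..%.1f'%(np.degrees(np.arctan(f[0])),*np.polyval(f,[98,0,-98]),P[0,1],P[-1,1]))
    zt=np.polyval(f,95); print('upper top edge x at that z', onseat(p,[rows[k][1::-1][:1]+(rows[k][0],), (rows[k][2],rows[k][0])],zt/1e3).ravel())
    return p
p=run(); s=r.sense(); print(s['position'],s['ft_force'])
m=red(p['img']); u,v=proj(p,[SO+SR@[.095,0,.02]])[0]; m[int(v)+60:]=0; ys,xs=np.nonzero(m); print('red rows',ys.min(),ys.max(),xs.min(),xs.max(),'nose @9.5 rest row',proj(p,[SO+SR@[.092,0,.0095],SO+SR@[.1,0,.029]])[:,1])
E
python3 mid.py; python3 look2.py | tail -6
```

```text
rows (176, np.float64(215.5), np.float64(410.5)) (183, np.float64(212.5), np.float64(429.5)) side rows 185.0 279.0 n 95
top face z: slope deg 3.8  z at +98 19.7  0 13.2  -98 6.6  mid y -0.3..-0.3
upper top edge x at that z [ 94.8  54.2  19.5  95.  -54.7  19.5]
[0.6 0.2 0.2] [-8.9 -4.2 27.2]
red rows 126 181 282 357 nose @9.5 rest row [175.3 187.1]
scene red 89 376 390 137 149 382.3258426966292 144.1011235955056
scene red 91 376 390 137 149 382.3076923076923 144.26373626373626
S blue [[416, 148], [414, 156], [420, 157], [422, 150]]
S blue [[324, 141], [366, 154], [384, 136], [387, 137], [390, 132], [377, 130], [378, 134], [365, 145], [360, 144], [359, 138], [347, 144], [349, 140], [343, 135], [348, 134], [343, 130], [349, 125], [345, 124]]
pred top corners h 0 [392.2 135.4 367.5 155.8 323.  140.4 346.7 122.4] wrist [214.8 164.3 426.  164.5]
pred top corners h 0.008 [391.7 133.2 366.9 153.6 322.3 138.4 346.1 120.3] wrist [211.3 173.6 429.6 173.8]
```

```bash
cat > asc.py <<'E'
from bench import r
from h import *
import sys
a=sys.argv; n=a[1]; y0,y1,dy,x0,x1,dx=map(int,a[2:8])
p=r.snapshot(n); im=p['img']; h=cv2.cvtColor(im,cv2.COLOR_RGB2HSV)
def c(y,x):
    H,S,V=map(int,h[y,x])
    if S>110 and V>45:
        if 100<=H<=125: return 'b'
        if H<7 or H>173: return 'R'
        if 10<H<35: return 'Y'
    if V<50: return '#'
    return '.' if V>200 else ':' if V>160 else '-' if V>120 else '+' if V>85 else '*'
for y in range(y0,y1,dy): print('%3d'%y,''.join(c(y,x) for x in range(x0,x1,dx)))
E
python3 asc.py wrist 100 300 3 190 450 2
```

```text
100 ::::::::::::::::::::::::::::::::::::###########*-----:.........................:::-###########-...................................
103 ::::::::::::::::::::::::::::::::::::*##########*---:::.........................:::-###########:...................................
106 ::::::::::::::::::::::::::::::::::::*##########*::::::::.......................:::+##########*:...................................
109 ::::::::::::::::::::::::::::::::::::+##########*-::::::::::....................:::+##########+:...................................
112 ::::::::::::::::::::::::::::::::::::+##########*-::::::::::::..................:::+##########+....................................
115 ::::::::::::::::::::::::::::::::::::-###########-::::::::::::::................:::+##########-....................................
118 :::--:-------------------------------###########+-----:--:------:::::::-:----:::--*##########-::::::::::::::::::::::::::..::::.:..
121 :-----------------------------------+###########++--------+--------+----+--------+*##########+----------------------------------:.
124 :---------------
[... 7244 characters left out ...]
###############+---------
286 ::::::::-#######################################################YY#*#####################################################+--------
289 :::::::-*#####################################################R#YY########################################################+-------
292 :::::::*########################################################YY#########################################################+------
295 ::::::*#########################################################YY##Y######################################################*+-----
298 :::::+########################################################*#YY##*#######################################################*-----
```

```bash
python3 - <<'E'
from bench import r
from h import *
import pickle
np.set_printoptions(precision=1,suppress=True)
w=pickle.load(open('w1.pkl','rb')); p=r.snapshot('wrist')
f=lambda a:np.array(a)/3.+[220-.33,-.33]
for nm,pt,zs,obs in [('dark line L',(100,85),(0,.011,.02),'148'),('white strip L',(110,122),(0,.005,.011),'154'),('housing bottom L',(168,110),(0,.011,.02),'149'),('red top edge',(232,82),(.02,.029,.035),'126'),('red low',(232,162),(.0095,),'182'),('red left low',(186,160),(.0095,),'u 283'),('red right low',(282,160),(.0095,),'u 356')]:
    for z in zs:
        X=SO+SR@(onseat(w,[f(pt)],z)[0]/1e3); print(nm,z,'seat x %.1f'%onseat(w,[f(pt)],z)[0][0],proj(p,[X])[0],'obs',obs)
E
```

```text
dark line L 0 seat x 115.3 [225.9 127.2] obs 148
dark line L 0.011 seat x 118.4 [224.3 133.2] obs 148
dark line L 0.02 seat x 120.9 [222.9 138.6] obs 148
white strip L 0 seat x 102.6 [233.8 148.3] obs 154
white strip L 0.005 seat x 104.2 [233.2 151.1] obs 154
white strip L 0.011 seat x 106.1 [232.5 154.7] obs 154
housing bottom L 0 seat x 106.6 [273.4 141.9] obs 149
housing bottom L 0.011 seat x 109.9 [273.3 148.2] obs 149
housing bottom L 0.02 seat x 112.6 [273.2 153.9] obs 149
red top edge 0.02 seat x 121.4 [320.8 137.6] obs 126
red top edge 0.029 seat x 124.0 [322.2 143.7] obs 126
red top edge 0.035 seat x 125.6 [323.2 148.1] obs 126
red low 0.0095 seat x 91.3 [316.9 176.4] obs 182
red left low 0.0095 seat x 92.1 [285.5 175.1] obs u 283
red right low 0.0095 seat x 91.8 [351.  175.6] obs u 356
```

```bash
python3 -m inch '{"xyz":[[0,0,-0.03],[0,0,-0.04],[-0.015,0,-0.04],[-0.02,0,-0.03],[-0.02,0,0],[0,0,0],[0,0,0]],"spin":[0,0,0,0,0,0,0],"grip":[-1,-1,-1,-1,-1,-1,-1]}' 30; python3 asc.py wrist 40 260 3 215 415 2; python3 mid.py
```

```text
t: 21.08
position: [0.5335, 0.2224, 0.3073]
tcp_rot: [0.0, 0.997, -0.076, 0.001]
ft_force: [0.1, -0.8, -1.5]
finger_gap: 0.0005
grip_force: 0.0
 40 :::::::.............................*####-....................:*####-.............................::
 43 :::::::......::::::::::::::::::::::-*####RRRRRRRR::::::RR::::RRR####+:::::::::::::::::::::::......::
 46 :::::::.....--:-:--:-:--::::::--::--*####RRRRRRRRRRRRRRRRRRRRRRR####+--------:--------------:....:::
 49 :::::::....:---:::.................:+####RRRRRRRRRRRRRRRRRRRRRRR####:............................:::
 52 :::::::....::----:--:..............:+####RRRRRRRRRRRRRRRRRRRRRRR###*:............................:::
 55 ::::::::::.::------:-::.............-###*-RRRRRRRRRRRRRRRRRRRRR+###*:............................:::
 58 :::::.:::.:.:---::::::::............::::::RRRRRRRRRRRRRRRRRRRR:::--::............................:::
 61 :::::::.....:-:::::::::::...........::::.:RRRRRRRRRRRRRRRRRRRR::.::::...........................::::
 64 :::::::::::.:---:----------::::::::::....:RRRRRRRRRRRRRRRRRRRR......:::::::::::::::::::.........::::
 67 :::::::
[... 6455 characters left out ...]
*R*RR*YYYY-:::::::::-----------------------
253 ::::::::::::::::::::::::::::::::::::::::::+RRRRRRR*#Y##R*RR*RRR+-YYY-::::::::::---------------------
256 :::::::::::::::::::::::::::::::::::::::::-*R*R*R*R*#*##RRR*R*RR+-+-Y-:::::::::::--------------------
259 :::::::::::::::::::::::::::::::::::::::::+*RRRRRRR*#*##RRRR*RR*+.:--Y:::::::::::--------------------
rows (78, np.float64(255.5), np.float64(337.5)) (81, np.float64(252.5), np.float64(385.5)) side rows 84.0 231.0 n 147
top face z: slope deg 5.6  z at +98 21.1  0 11.5  -98 1.8  mid y -1.1..-0.7
upper top edge x at that z [ 93.2  53.9  20.8  93.4 -55.4  20.8]
[0.5 0.2 0.3] [-0.6 -0.2  0.7]
red rows 43 76 295 340 nose @9.5 rest row [77. 77.]
```

```bash
python3 - <<'E'
from bench import r
from h import *
import pickle
np.set_printoptions(precision=1,suppress=True)
p=r.snapshot('wrist'); w=pickle.load(open('w1.pkl','rb'))
for x,z in((-98,8),(-98,0),(-100.5,0),(-105,11),(-110,11),(-117,0),(-134,0)): print(x,z,proj(p,[SO+SR@np.array([x,0,z])/1e3])[0],'w1c',(proj(w,[SO+SR@np.array([x,0,z])/1e3])[0]-[220,0])*3)
print(onseat(p,[(325,231)],.008),onseat(p,[(325,231)],.019),onseat(p,[(325,231)],.000))
im=w['img']; 
for y in range(168,206,2): print(y,[int(im[y,x].mean()) for x in range(262,350,8)])
E
```

```text
-98 8 [317.8 230.7] w1c [254.  561.8]
-98 0 [317.9 225.9] w1c [254.5 551.2]
-100.5 0 [317.9 227.3] w1c [254.7 555.2]
-105 11 [317.8 236.5] w1c [254.3 577. ]
-110 11 [317.9 239.3] w1c [254.6 584.8]
-117 0 [317.9 236.5] w1c [255.8 580.9]
-134 0 [317.9 245.5] w1c [256.9 606.4]
[[-98.5  -8.6   8. ]] [[-86.9  -8.3  19. ]] [[-107.    -8.8   -0. ]]
168 [151, 187, 191, 96, 108, 150, 61, 164, 71, 129, 149]
170 [144, 183, 184, 120, 114, 155, 90, 165, 96, 131, 148]
172 [136, 182, 180, 151, 129, 148, 119, 152, 120, 133, 146]
174 [133, 184, 143, 139, 116, 116, 116, 118, 113, 125, 129]
176 [132, 183, 153, 157, 119, 119, 121, 122, 123, 131, 130]
178 [132, 180, 181, 180, 137, 129, 130, 127, 128, 128, 134]
180 [129, 182, 186, 182, 167, 130, 133, 131, 129, 127, 128]
182 [129, 187, 181, 183, 181, 126, 130, 130, 128, 127, 129]
184 [140, 183, 182, 180, 184, 127, 130, 131, 130, 127, 129]
186 [163, 175, 176, 174, 173, 136, 130, 130, 130, 133, 126]
188 [190, 171, 172, 171, 170, 154, 134, 133, 132, 134, 127]
190 [196, 171, 167, 169, 171, 168, 134, 132, 135, 129, 132]
192 [189, 166, 167, 172, 167, 169, 131, 128, 131, 131, 127]
194 [181, 163, 164, 162, 163, 165, 122, 120, 114, 120, 118]
196 [175, 176, 163, 165, 162, 167, 116, 101, 111, 112, 116]
198 [172, 179, 158, 165, 163, 155, 108, 109, 110, 107, 114]
200 [179, 180, 159, 164, 166, 135, 107, 119, 109, 107, 112]
202 [177, 180, 161, 163, 159, 116, 118, 101, 109, 105, 118]
204 [178, 181, 161, 163, 161, 114, 97, 82, 81, 103, 115]
```

```bash
python3 - <<'E'
from h import *
import pickle
np.set_printoptions(precision=1,suppress=True,linewidth=160)
w=pickle.load(open('w1.pkl','rb')); im=w['img'].astype(int).mean(2)
# brightness profiles across seat y at several seat x (z=0), and along x at y=+-45
def prof(X):
    uv=proj(w,SO+(np.array(X)/1e3)@SR.T).astype(np.float32); return cv2.remap(w['img'].mean(2).astype(np.float32),uv[:,0].reshape(-1,1),uv[:,1].reshape(-1,1),cv2.INTER_LINEAR).ravel().astype(int)
ys=list(range(40,82,2))
for x in(90,60,0,-60,-90):
    print('x',x,'y+',prof([(x,y,0) for y in ys])); print('      y-',prof([(x,-y,0) for y in ys]))
xs=list(range(80,142,2)); print(xs)
for y in(45,30,-30,-45): print('up y',y,prof([(x,y,0) for x in xs]))
for y in(45,20,-20,-45): print('lo y',y,prof([(-x,y,0) for x in xs]))
E
```

```text
x 90 y+ [168 147 144 142 143 143 143 143 141 119 100 102 119 157 189 213 216 211 184 174 175]
      y- [192 193 192 192 193 192 193 192 182 138 123 136 163 182 208 216 216 215 193 169 170]
x 60 y+ [ 92 110 140 147 145 144 147 146 140 121 103 100 101 127 150 176 180 171 143 133 135]
      y- [111 181 194 192 193 192 193 193 179 141 121 139 176 191 208 218 218 216 195 175 171]
x 0 y+ [ 84 112 139 148 146 145 146 148 142 124 102 103 105 129 148 163 170 164 142 132 130]
      y- [ 86 127 133 136 135 133 132 135 125 113 115 130 170 188 208 218 219 215 195 173 173]
x -60 y+ [108 152 188 195 196 195 194 196 193 169 139 135 143 170 194 210 213 206 188 176 176]
      y- [102 139 148 148 145 148 147 146 138 118 110 113 134 147 163 180 180 175 155 139 162]
x -90 y+ [185 184 184 184 184 183 183 184 179 156 134 131 142 172 193 208 212 207 187 177 178]
      y- [130 128 130 128 128 127 128 128 120 107 102 107 122 130 142 157 163 158 135 113 113]
[80, 82, 84, 86, 88, 90, 92, 94, 96, 98, 100, 102, 104, 106, 108, 110, 112, 114, 116, 118, 120, 122, 124, 126, 128, 130, 132, 134, 136, 138, 140]
up y 45 
[... 367 characters left out ...]
15 214 213 215 213 213 213]
up y -45 [191 192 196 193 194 193 190 192 190 179 159 213 213 194 189 191 181 146 169 212 215 215 214 213 213 214 212 212 213 213 213]
lo y 45 [180 179 179 180 183 184 184 185 185 184 179 175 172 172 171 169 168 166 164 165 164 163 164 164 163 161 164 163 162 162 164]
lo y 20 [119 127 144 165 178 184 185 184 182 182 179 172 171 171 171 171 168 167 165 160 159 160 160 160 163 162 163 164 165 168 170]
lo y -20 [120 117 121 128 128 129 130 129 128 128 129 132 132 131 130 133 130 129 128 121 109 102 105 111 113 120 117 101  86  82  90]
lo y -45 [132 130 128 130 131 128 129 129 130 129 129 131 132 131 133 131 131 127 126 120 114 110 107 107 105  99 104 102 103 105 107]
```

```bash
python3 -m inch '{"xyz":[[0.02,0,0],[0.02,0,0.03],[0.015,0,0.04],[0,0,0.04],[0,0,0.024],[0,0,0.004],[0,0,0]],"spin":[0,0,0,0,0,0,0],"grip":[-1,-1,-1,-1,-1,-1,-1]}' 30
python3 -m inch '{"xyz":[[0.001,0,0.003],[0.001,0,0.002],[0,0,0]],"spin":[0,0,0],"grip":[-1,-1,-1]}' 30; python3 mid.py | sed -n 2,3p
```

```text
t: 21.82
position: [0.5912, 0.2134, 0.1698]
tcp_rot: [-0.001, 0.997, -0.078, 0.002]
ft_force: [1.7, 0.4, 1.9]
finger_gap: 0.0004
grip_force: 1.0
t: 22.07
position: [0.5909, 0.2132, 0.1648]
tcp_rot: [0.0, 0.997, -0.077, 0.0]
ft_force: [0.1, -0.3, 7.6]
finger_gap: 0.0001
grip_force: 3.6
top face z: slope deg 0.2  z at +98 6.6  0 6.3  -98 6.0  mid y -0.4..-0.5
upper top edge x at that z [ 95.5  54.    6.6  95.5 -54.9   6.6]
```

The cover now reads flat (slope 0.2°, uniform height). I'll press firmly once more, then check the catch.

```bash
python3 -m inch '{"xyz":[[0.001,0,0.002],[0.001,0,0.002],[0,0,0]],"spin":[0,0,0],"grip":[-1,-1,-1]}' 30; python3 mid.py; python3 look2.py|tail -6; python3 -m inch '{"xyz":[[0,0,-0.02],[0,0,-0.04],[0,0,-0.04],[-0.02,0,-0.04],[-0.035,0,0],[0,0,0],[0,0,0]],"spin":[0,0,0,0,0,0,0],"grip":[-1,-0.3,-0.3,-0.3,-0.3,-0.3,-0.3]}' 30; python3 mid.py;python3 look2.py; python3 asc.py wrist 30 240 3 235 415 2
```

```text
t: 22.37
position: [0.5912, 0.2132, 0.1641]
tcp_rot: [0.001, 0.997, -0.077, -0.001]
ft_force: [-12.7, -5.8, 31.9]
finger_gap: 0.0006
grip_force: 15.9
rows (169, np.float64(216.5), np.float64(389.5)) (177, np.float64(212.5), np.float64(427.5)) side rows 179.0 280.0 n 102
top face z: slope deg 0.2  z at +98 6.7  0 6.4  -98 6.1  mid y -0.4..-0.4
upper top edge x at that z [ 94.2  54.2   6.7  94.3 -55.4   6.7]
[0.6 0.2 0.2] [-12.3  -5.4  30.8]
red rows 138 243 279 356 nose @9.5 rest row [183.9 197.4]
scene red 89 376 390 137 149 382.3258426966292 144.1011235955056
scene red 91 376 389 137 149 382.0989010989011 144.05494505494505
S blue [[416, 148], [414, 156], [420, 157], [422, 150]]
S blue [[324, 141], [368, 157], [377, 149], [374, 146], [380, 138], [385, 136], [387, 141], [391, 136], [377, 132], [378, 138], [366, 148], [361, 147], [360, 140], [350, 147], [346, 144], [351, 140], [342, 130], [348, 127], [345, 124]]
pred top corners h 0 [392.2 135.4 367.5 155.8 323.  140.4 346.7 122.4] wrist [208.8 172.6 428.8 172.7]
pred top corners h 0.008 [391.7 133.2 366.9 153.6 322.3 138.4 346.1 120.
[... 7537 characters left out ...]
*+bbbbbbbbb++----::----------------
219 :::::::::...:----:bbbbbbbbbb+-bbb+-bbb+*bbbb*+bbb**bbb+*bbbbbbbbbb+++---::----------------
222 ::::::::::..::---:bbbbbbbbbb+-bbb-+bbb-*bbbb*+bbb**bbb+*bbbbbbbbbb+++--:::----------------
225 ::::::::::..::---:bbbbbbbbbb+-bbb-+bbb-+bbbb*+bbb**bbb+*bbbbbbbbbb+++--::-----------------
228 ::::::::::...:---::bbbbbbbbb--bbb-+bbbb+bbbb*+bbb*+bbb*+bbbbbbbbbb+++--::-----------------
231 ::::::::::...:---::bbbbbbbbbbbbbbbbbbbbbbbbbbbbbbbbbbbbbbbbbbbbbb++++-:::-----------------
234 ::::::::::...:--::***RR*+bbbbbbbbbbbbbbbbbbbbbbbbbbbbbbbbbbb**RRRR**--::------------------
237 :::::::::::::::::+R*R*RRR*bbbbbbbbbbbbbbbbbbbbbbbbbbbbbbbbb#*R**R*R*+---------------------
```

The red nose now overlaps the cover's upper edge at rows 78–85, the catch is back at rest and the cover lies flat, so it has clicked. Now the nut: I'll position a vertical fork over its axis.

```bash
python3 -m inch '{"xyz":[[-0.015,0,0],[0,0,0.01],[0,0,0.01],[0,0,0.01],[0,0,0.01],[0,0,0.01],[0,0,0],[0,0,0],[0,0,0],[0,0,0]],"spin":[0.12,0.12,0.12,0.12,0.12,0.12,0.12,0.12,0.12,0.12],"grip":[0,0,0,0,0,0,0,0,0,0]}' 6
python3 -m inch '{"xyz":[[0,0,0],[0,0,0],[0,0,0],[0,0,0]],"spin":[0.12,0.12,0,0],"grip":[0,0,0,0]}'
python3 - <<'E'
from bench import r
from h import *
s=r.sense(); q=s['tcp_rot']; x=Ro.from_quat([*q[1:],q[0]]).as_matrix()[:,0]
th=np.arctan2(x[1],x[0]); print(s['joint_pos'],np.degrees(th))
# nut direction from brass pixels, tops
p=r.snapshot('wrist'); h=cv2.cvtColor(p['img'],cv2.COLOR_RGB2HSV); m=cv2.inRange(h,(12,110,60),(35,255,255))
for k in blobs(m,150): 
    P=onseat(p,k[:,0].astype(float),.045)[:,:2]; print(len(k),k[:,0].mean(0),P.mean(0),cv2.minAreaRect(P.astype(np.float32)))
d=np.array([.5227,.2242])-s['position'][:2]; print('tool dx,dy',np.cos(th)*d[0]+np.sin(th)*d[1], np.sin(th)*d[0]-np.cos(th)*d[1],'dz',s['position'][2]-.1435)
E
```

```text
t: 24.13
position: [0.5222, 0.2199, 0.2396]
tcp_rot: [0.015, 0.875, -0.484, -0.008]
ft_force: [0.4, -0.6, -1.3]
finger_gap: 0.0437
grip_force: 0.0
t: 24.47
position: [0.5207, 0.2198, 0.235]
tcp_rot: [0.021, 0.838, -0.545, -0.01]
ft_force: [-1.1, 0.1, -0.4]
finger_gap: 0.0439
grip_force: 0.0
[-1.12692439  0.37874839  0.8068671   1.79861593 -0.28942185  1.13779447
 -2.94423949] -66.07387215176593
775 [371.32516129 396.40645161] [-310.48295081  195.71072199] ((-472.23138427734375, 180.69630432128906), (942.0293579101562, 38.12086868286133), 1.2469408512115479)
168 [425.76785714 334.53571429] [-256.20409848   91.94700485] ((-257.4893798828125, 95.79238891601562), (29.174959182739258, 158.779541015625), 50.18259048461914)
170 [212.58823529 334.21176471] [  5.14604415 134.4533271 ] ((2.931197166442871, 136.2256317138672), (16.983665466308594, 81.93572235107422), 23.570884704589844)
137 [409.18248175 211.72262774] [-98.30072609 -31.50667023] ((-100.90141296386719, -32.70012283325195), (46.79060363769531, 36.43965148925781), 69.4012451171875)
249 [302.97991968 198.19678715] [ 3.66212755 -2.11818994] ((6.268161773681641, 2.0451202392578125), (42.81819152832031, 72.0836181640625), 9.991093635559082)
211 [  5.91943128 164.66350711] [166.90304406  46.02390028] ((167.728759765625, 48.30827331542969), (7.601907730102539, 55.80039978027344), 8.471151351928711)
228 [566.01754386  12.72807018] [-111.02655932 -233.47565783] ((-115.71495056152344, -232.6795654296875), (118.09394836425781, 25.239765167236328), 36.360809326171875)
144 [478.09722222  27.40972222] [ -41.88821359 -172.17604611] ((-45.78306579589844, -171.9145050048828), (15.603805541992188, 44.04277420043945), 75.54633331298828)
tool dx,dy -0.003194381289879261 -0.0035999946642699624 dz 0.09147800270526643
```

The last joint is at its limit this way. I'll turn back counter-clockwise so the whole clockwise stroke fits in one go.

```bash
for i in 1 2 3 4; do python3 -m inch '{"xyz":[[0,0,0],[0,0,0],[0,0,0],[0,0,0],[0,0,0],[0,0,0],[0,0,0],[0,0,0],[0,0,0],[0,0,0]],"spin":[-0.124,-0.124,-0.124,-0.124,-0.124,-0.124,-0.124,-0.124,-0.124,-0.124],"grip":[0,0,0,0,0,0,0,0,0,0]}' | sed -n 1,3p; done
cat > tool.py <<'E'
from bench import r
from h import *
import sys
np.set_printoptions(precision=4,suppress=True)
s=r.sense(); q=s['tcp_rot']; M=Ro.from_quat([*q[1:],q[0]]).as_matrix(); x=M[:,0]; th=np.arctan2(x[1],x[0])
z=float(sys.argv[1])/1e3   # height on the nut axis where the tool crosses
X=SO+SR@[0,0,z]; d=X[:2]-s['position'][:2]
print('j',s['joint_pos'],'yaw %.1f'%np.degrees(th),'tool z',M[:,2],'pos',s['position'],'t %.2f'%s['t'])
print('tool dx %.4f dy %.4f; axis z %.4f, tips at %.4f'%(np.cos(th)*d[0]+np.sin(th)*d[1], np.sin(th)*d[0]-np.cos(th)*d[1],X[2],s['position'][2]+.0115),'F',s['ft_force'],'M',s['wrist_torque'],'gap',s['finger_gap'])
E
python3 tool.py 53
```

```text
t: 25.35
position: [0.521, 0.2188, 0.236]
tcp_rot: [0.008, 0.999, 0.046, -0.02]
t: 26.18
position: [0.5211, 0.2189, 0.2364]
tcp_rot: [-0.005, 0.786, 0.617, -0.021]
t: 27.02
position: [0.5211, 0.2189, 0.2367]
tcp_rot: [-0.016, 0.281, 0.959, -0.014]
t: 27.85
position: [0.5212, 0.219, 0.237]
tcp_rot: [-0.021, -0.328, 0.944, -0.002]
j [-0.4033  0.3025 -0.1278  1.753   0.0375  1.1302  1.6973] yaw -141.6 tool z [-0.038  -0.0173 -0.9991] pos [0.5212 0.219  0.237 ] t 27.85
tool dx -0.0044 dy 0.0031; axis z 0.1630, tips at 0.2485 F [-0.1647 -0.264  -0.9694] M [ 0.1445 -0.1065  0.0378] gap 0.044022392045198526
```

```bash
python3 -m inch '{"xyz":[[0,0,0],[0,0,0],[0,0,0],[0,0,0],[0,0,0],[0,0,0],[0,0,0],[0,0,0],[0,0,0]],"spin":[-0.12,-0.12,-0.12,-0.12,-0.12,-0.12,-0.12,-0.09,0],"grip":[0,0,0,0,0,0,0,0,0]}' | sed -n 1,1p; python3 tool.py 53
```

```text
t: 28.6
j [-0.2815  0.3136 -0.2798  1.7444  0.0884  1.1379  2.5775] yaw -88.6 tool z [-0.0378 -0.0172 -0.9991] pos [0.5213 0.2189 0.2371] t 28.60
tool dx -0.0053 dy -0.0015; axis z 0.1630, tips at 0.2486 F [-0.0599  0.431  -0.0112] M [0.1359 0.0102 0.0584] gap 0.044127287824396885
```

```bash
python3 -m inch '{"xyz":[[-0.007,-0.005,0.02],[0,0,0.025],[0,0,0.02],[0,0,0.012],[0,0,0.01],[0,0,0.006],[0,0,0]],"spin":[0,0,0,0,0,0,0],"grip":[0,0,0,0,0,0,0]}' | sed -n 1,5p; python3 tool.py 53
```

```text
t: 29.18
position: [0.5217, 0.2241, 0.142]
tcp_rot: [0.021, 0.714, -0.7, -0.008]
ft_force: [0.1, 0.5, -0.2]
finger_gap: 0.044
j [-0.3069  0.4172 -0.2643  1.8318  0.1241  0.9544  2.5354] yaw -88.8 tool z [-0.0408 -0.0194 -0.999 ] pos [0.5217 0.2241 0.142 ] t 29.18
tool dx -0.0001 dy -0.0009; axis z 0.1630, tips at 0.1535 F [ 0.1306  0.4923 -0.1976] M [ 0.1157 -0.0617  0.0336] gap 0.0440143598946809
```

Straddling the wings. I'll close gently and check that the wings are between the fingers.

```bash
python3 -m inch '{"xyz":[[0,0,0],[0,0,0],[0,0,0],[0,0,0],[0,0,0],[0,0,0]],"spin":[0,0,0,0,0,0],"grip":[-1,-1,-1,-1,-1,-1]}' 5; python3 tool.py 53 | tail -1
```

```text
t: 29.68
position: [0.5232, 0.2247, 0.1432]
tcp_rot: [0.02, 0.714, -0.7, -0.007]
ft_force: [3.5, 0.3, 0.3]
finger_gap: 0.0175
grip_force: 4.6
tool dx 0.0005 dy 0.0005; axis z 0.1630, tips at 0.1547 F [3.5305 0.3159 0.3206] M [ 0.2013 -0.8399 -0.0349] gap 0.017536169029924577
```

```bash
python3 -m inch '{"xyz":[[0,-0.001,0.0003],[0,0,0.0003],[-0.0002,-0.0003,0.0004],[-0.0002,-0.0003,0.0003],[-0.0002,-0.0002,0.0004],[-0.0002,-0.0002,0.0003]],"spin":[0.12,0.12,0.12,0.12,0.12,0.12],"grip":[-1,-1,-1,-1,-1,-1]}' 5; python3 tool.py 50.7
```

```text
t: 30.18
position: [0.5235, 0.2241, 0.1417]
tcp_rot: [-0.023, -0.419, 0.908, -0.001]
ft_force: [-6.2, -4.2, 12.9]
finger_gap: 0.0161
grip_force: 8.9
j [-0.4286  0.4092 -0.1074  1.8363  0.0489  0.9448  1.8786] yaw -130.4 tool z [-0.0413 -0.0206 -0.9989] pos [0.5235 0.2241 0.1417] t 30.18
tool dx -0.0000 dy -0.0002; axis z 0.1609, tips at 0.1532 F [-6.1501 -4.1825 12.9071] M [-0.6585  1.1014  0.1642] gap 0.01609172591528471
```

```bash
python3 -m inch '{"xyz":[[0,0,-0.003],[-0.0002,-0.0002,0],[-0.0002,-0.0002,0.0003],[-0.0002,-0.0001,0.0003],[-0.0002,-0.0001,0.0003],[-0.0002,0,0.0003]],"spin":[0.12,0.12,0.12,0.12,0.12,0.12],"grip":[-1,-1,-1,-1,-1,-1]}' 4; python3 tool.py 48.4
```

```text
t: 30.68
position: [0.5221, 0.2242, 0.1422]
tcp_rot: [-0.024, -0.073, 0.997, -0.009]
ft_force: [-1.5, -3.1, -3.2]
finger_gap: 0.0129
grip_force: 3.8
j [-0.5486  0.4057  0.0458  1.8434 -0.0269  0.9438  1.2274] yaw -171.6 tool z [-0.0462 -0.0213 -0.9987] pos [0.5221 0.2242 0.1422] t 30.68
tool dx -0.0024 dy -0.0007; axis z 0.1589, tips at 0.1537 F [-1.5189 -3.0723 -3.1775] M [-0.7056 -0.2236  0.0818] gap 0.012930452476001476
```

```bash
python3 -m inch '{"xyz":[[-0.001,0,0.0005],[-0.001,-0.0005,0.0005],[-0.0002,0,0.0004],[-0.0002,0,0.0004],[-0.0002,0.0001,0.0004],[-0.0002,0.0001,0.0004]],"spin":[0.12,0.12,0.12,0.12,0.12,0.12],"grip":[-1,-1,-1,-1,-1,-1]}' 4; python3 tool.py 46.1; python3 -m inch '{"xyz":[[-0.0002,0.0001,0.0004],[-0.0002,0.0002,0.0004],[-0.0001,0.0002,0.0004],[-0.0001,0.0002,0.0004],[0,0.0002,0.0004],[0,0.0002,0.0004]],"spin":[0.12,0.12,0.12,0.12,0.12,0.12],"grip":[-1,-1,-1,-1,-1,-1]}' 4; python3 tool.py 43.8
```

```text
t: 31.18
position: [0.5265, 0.2244, 0.1392]
tcp_rot: [-0.018, 0.283, 0.959, -0.016]
ft_force: [-2.8, -0.5, 1.0]
finger_gap: 0.0144
grip_force: 4.5
j [-0.6684  0.418   0.2048  1.8476 -0.1053  0.9339  0.583 ] yaw 147.1 tool z [-0.0429 -0.0201 -0.9989] pos [0.5265 0.2244 0.1392] t 31.18
tool dx 0.0005 dy -0.0011; axis z 0.1568, tips at 0.1507 F [-2.8148 -0.5132  0.9614] M [-0.0578  0.2661  0.0409] gap 0.014401687925090886
t: 31.68
position: [0.528, 0.2237, 0.1368]
tcp_rot: [-0.011, 0.603, 0.798, -0.021]
ft_force: [-1.8, -3.1, 1.6]
finger_gap: 0.0181
grip_force: 5.6
j [-0.7925  0.4369  0.3708  1.8554 -0.1918  0.9327 -0.0547] yaw 105.9 tool z [-0.0428 -0.0209 -0.9989] pos [0.528  0.2237 0.1368] t 31.68
tool dx 0.0003 dy -0.0015; axis z 0.1547, tips at 0.1483 F [-1.8132 -3.0677  1.5939] M [-0.6227  0.2793  0.1095] gap 0.01809759950262695
```

```bash
python3 -m inch '{"xyz":[[0,-0.0005,0.0004],[0,-0.0005,0.0004],[0,0,0.0004],[0,0,0.0004],[0,0,0.0004],[0,0,0.0004]],"spin":[0.12,0.12,0.12,0.12,0.12,0.12],"grip":[-1,-1,-1,-1,-1,-1]}' 4; python3 tool.py 41.5; python3 -m inch '{"xyz":[[0.0002,0.0002,0.0004],[0.0002,0.0002,0.0004],[0.0002,0.0001,0.0004],[0.0002,0.0001,0.0004],[0.0002,0,0.0004],[0.0002,0,0.0004]],"spin":[0.12,0.12,0.12,0.12,0.12,0.12],"grip":[-1,-1,-1,-1,-1,-1]}' 4; python3 tool.py 39.2
```

```text
t: 32.18
position: [0.5273, 0.2224, 0.1349]
tcp_rot: [-0.002, 0.845, 0.534, -0.024]
ft_force: [-2.6, -5.8, 7.2]
finger_gap: 0.017
grip_force: 7.1
j [-0.9203  0.4648  0.5459  1.868  -0.2897  0.938  -0.6814] yaw 64.6 tool z [-0.0425 -0.0215 -0.9989] pos [0.5273 0.2224 0.1349] t 32.18
tool dx 0.0010 dy -0.0003; axis z 0.1526, tips at 0.1464 F [-2.6295 -5.7912  7.1637] M [-1.1603  0.7097  0.2186] gap 0.01695150907260491
t: 32.68
position: [0.5265, 0.2232, 0.1324]
tcp_rot: [0.006, 0.979, 0.202, -0.025]
ft_force: [-10.0, -5.3, 14.8]
finger_gap: 0.014
grip_force: 11.5
j [-1.0452  0.5156  0.7272  1.8757 -0.4088  0.9604 -1.2894] yaw 23.3 tool z [-0.0467 -0.0209 -0.9987] pos [0.5265 0.2232 0.1324] t 32.68
tool dx 0.0018 dy 0.0007; axis z 0.1505, tips at 0.1439 F [-10.0069  -5.2933  14.8076] M [-0.997   2.2568  0.1065] gap 0.013982532926633257
```

```bash
python3 -m inch '{"xyz":[[0.001,0.0005,-0.002],[0.0008,0,0.0003],[0.0002,0,0.0003],[0,0,0]],"spin":[0.12,0.12,0.12,0],"grip":[-1,-1,-1,-1]}' 6; python3 tool.py 37.8; python3 -m inch '{"xyz":[[0,0,0],[0,0,0],[0,0,0]],"spin":[0.1,0.1,0],"grip":[-1,-1,-1]}' 6; python3 tool.py 37.8
```

```text
t: 33.02
position: [0.529, 0.224, 0.1325]
tcp_rot: [0.01, 0.999, 0.024, -0.023]
ft_force: [-4.2, -2.7, 1.2]
finger_gap: 0.0129
grip_force: 5.9
j [-1.104   0.5518  0.8212  1.8735 -0.4741  0.9803 -1.587 ] yaw 2.7 tool z [-0.0453 -0.0219 -0.9987] pos [0.529  0.224  0.1325] t 33.02
tool dx -0.0000 dy 0.0008; axis z 0.1493, tips at 0.1440 F [-4.209  -2.6859  1.2153] M [-0.6263  0.9862 -0.073 ] gap 0.012941589581485845
t: 33.27
position: [0.5295, 0.2239, 0.1324]
tcp_rot: [0.013, 0.997, -0.075, -0.021]
ft_force: [-4.7, -3.9, -2.1]
finger_gap: 0.0123
grip_force: 6.0
j [-1.1351  0.573   0.873   1.8751 -0.5119  0.9918 -1.7484] yaw -8.6 tool z [-0.0443 -0.0219 -0.9988] pos [0.5295 0.2239 0.1324] t 33.27
tool dx -0.0004 dy 0.0008; axis z 0.1493, tips at 0.1439 F [-4.6667 -3.9271 -2.0771] M [-0.7501  0.701   0.0191] gap 0.012329989072457064
```

```bash
python3 -m inch '{"xyz":[[0,0,0],[0,0,0],[0,0,0],[0,0,0]],"spin":[0,0.04,0.04,0],"grip":[-1,-1,-1,-1]}' 25; python3 tool.py 37.8;  python3 -m inch '{"xyz":[[0,0,0],[0,0,0],[0,0,0]],"spin":[0.04,0.04,0],"grip":[-1,-1,-1]}' 25; python3 tool.py 37.8
```

```text
t: 33.6
position: [0.5295, 0.2241, 0.1324]
tcp_rot: [0.013, 0.993, -0.112, -0.021]
ft_force: [-3.3, -3.0, -5.3]
finger_gap: 0.0116
grip_force: 25.0
j [-1.1465  0.5815  0.8922  1.8757 -0.527   0.9968 -1.8097] yaw -12.9 tool z [-0.0442 -0.0214 -0.9988] pos [0.5295 0.2241 0.1324] t 33.60
tool dx -0.0003 dy 0.0010; axis z 0.1493, tips at 0.1439 F [-3.2602 -3.0309 -5.3444] M [-0.5611  0.6518  0.2219] gap 0.011566332344325598
t: 33.85
position: [0.5295, 0.2242, 0.1324]
tcp_rot: [0.014, 0.988, -0.152, -0.02]
ft_force: [-4.8, -4.1, -4.1]
finger_gap: 0.0117
grip_force: 25.7
j [-1.1587  0.591   0.9132  1.8763 -0.5429  1.0029 -1.8746] yaw -17.5 tool z [-0.0444 -0.0213 -0.9988] pos [0.5295 0.2242 0.1324] t 33.85
tool dx -0.0001 dy 0.0011; axis z 0.1493, tips at 0.1439 F [-4.7666 -4.09   -4.0631] M [-0.5017  0.7278  0.3558] gap 0.011692221553221626
```

```bash
python3 -m inch '{"xyz":[[0,0,0],[0,0,0],[0,0,0]],"spin":[0.03,0.03,0],"grip":[-1,-1,-1]}' 25; python3 tool.py 37.8;  python3 -m inch '{"xyz":[[0,0,0],[0,0,0],[0,0,0],[0,0,0],[0,0,0],[0,0,-0.02],[0,0,-0.03],[0,0,-0.04],[0,0,-0.04],[0,0,-0.04]],"spin":[0,0,0,0,0,0,0,0,0,0],"grip":[-0.2,-0.2,-0.2,-0.2,-0.2,-0.2,-0.2,-0.2,-0.2,-0.2]}' 25; python3 -m inch '{"xyz":[[0,0,0],[0,0,0]],"spin":[-0.06,0],"grip":[-0.2,-0.2]}'; python3 mid.py; python3 look2.py | sed -n 5,9p; python3 asc.py wrist 36 260 4 235 415 2
```

```text
t: 34.1
position: [0.5294, 0.2243, 0.1324]
tcp_rot: [0.014, 0.983, -0.181, -0.02]
ft_force: [-4.8, -3.1, -3.7]
finger_gap: 0.0124
grip_force: 26.1
j [-1.1676  0.5982  0.9286  1.8767 -0.5548  1.0079 -1.9227] yaw -20.9 tool z [-0.0446 -0.0213 -0.9988] pos [0.5294 0.2243 0.1324] t 34.10
tool dx 0.0001 dy 0.0012; axis z 0.1493, tips at 0.1439 F [-4.7634 -3.1489 -3.6506] M [-0.5834  0.803   0.3759] gap 0.01236163769450606
t: 34.93
position: [0.5383, 0.2282, 0.3054]
tcp_rot: [0.013, 0.983, -0.182, -0.018]
ft_force: [0.1, -0.3, 0.4]
finger_gap: 0.0355
grip_force: 0.0
t: 35.1
position: [0.5399, 0.2287, 0.306]
tcp_rot: [0.011, 0.988, -0.151, -0.016]
ft_force: [-0.1, -0.4, -1.1]
finger_gap: 0.035
grip_force: 0.0
rows (63, np.float64(356.5), np.float64(371.5)) (81, np.float64(244.5), np.float64(372.5)) side rows 124.0 220.0 n 97
top face z: slope deg 0.9  z at +98 7.3  0 5.9  -98 4.4  mid y 0.1..0.3
upper top edge x at that z [ 96.5  53.    7.3  78.7 -54.9   7.3]
[0.5 0.2 0.3] [-0.7  0.5 -1.3]
red rows 42 81 280 327 nose @9.5 rest row [77.3 78.2]
redrow 77 285 306 [93.1 18.5  9.5 90.1  0.4  9.5
[... 4859 characters left out ...]
:::::::::::::.:::::::.........::.::
232 ::..:::.::....:------+-::-b--------------------:::::::-:-----------::...:...:....:..:..:..
236 .::::.:..::::.:+RR*RRR+++---------------------------YYYYYYYYY*+*RR*RR*::.....:..::........
240 ::..:::..:...:+*RRRR*RR#+------------------------YYYYYYYYYYYY##*RRRRRR+:.:................
244 ::::........:-R*RRRRRR##+----------------------YYYYYY-------*##R*R*RRR*-:.................
248 .:..........-RRRRRRRR###*----------------------YYY----:.....-###*RRR*RR*-:..:.:...........
252 ......:....:**R**R*RR###*---------------------YY---:........-###Y*RRRRR**::::.............
256 .:....:...:+RRR*RRR*####*---------------------YY-:::........-####RRR*RRR**:...:.:.........
```

```bash
cat > nut.py <<'E'
from bench import r
from h import *
np.set_printoptions(precision=1,suppress=True)
p=r.snapshot('wrist'); h=cv2.cvtColor(p['img'],cv2.COLOR_RGB2HSV); m=cv2.inRange(h,(12,110,60),(35,255,255)); u,v=proj(p,[SO+SR@[0,0,.03]])[0]
A=np.zeros_like(m); A[:228,int(u)-45:int(u)+45]=m[:228,int(u)-45:int(u)+45]
k=max(blobs(A,80),key=cv2.contourArea); 
L=[];Rr=[]
for y in range(k[:,0,1].min()+6,k[:,0,1].max()-6):
    x=np.nonzero(A[y])[0]; L.append((x.min()-.5,y)); Rr.append((x.max()+.5,y))
for nm,e in(('L',L),('R',Rr),('mid',(np.array(L)+Rr)/2)):
    e=np.array(e)
    for z in(.018,.035):
        P=onseat(p,e,z)[:,:2]; a=np.polyfit(P[:,0],P[:,1],1); print(nm,z,'angle of wing from seat x (ccw +) deg %.1f'%np.degrees(np.arctan(a[0])), 'y at x=0 %.1f'%a[1],'x %.0f..%.0f'%(P[:,0].min(),P[:,0].max()))
E
python3 nut.py; python3 asc.py wrist 132 212 2 300 335 1
```

```text
L 0.018 angle of wing from seat x (ccw +) deg -3.1 y at x=0 7.3 x -40..29
L 0.035 angle of wing from seat x (ccw +) deg -3.1 y at x=0 7.6 x -24..41
R 0.018 angle of wing from seat x (ccw +) deg -4.7 y at x=0 -6.5 x -42..26
R 0.035 angle of wing from seat x (ccw +) deg -4.7 y at x=0 -5.0 x -26..38
mid 0.018 angle of wing from seat x (ccw +) deg -3.9 y at x=0 0.4 x -41..28
mid 0.035 angle of wing from seat x (ccw +) deg -3.9 y at x=0 1.3 x -25..39
132 #################bbbbbbbbbbbbbbbbbb
134 #######bbbbbbbbbbbbbbbbbbbbbbbbbbbb
136 bbbbbbbbbbb+-------:::::--bbbbbbbbb
138 bbbbbbbbbb+-YYYYYYYYYYYYY--bbbbbbbb
140 bbbbbbbbbb+YYYYYYYYYYYYYY:+bbbbbbbb
142 bbbbbbbbbb+YYYYYYYYYYYYYY:+bbbbbbbb
144 bbbbbbbbbb+-YYYYYYYYYYYYYY-bbbbbbbb
146 bbbbbbbbbb+-YYYYYYYYYYYYY:+bbbbbbbb
148 bbbbbbbbbb--YYYYYYYYYYYYY-+bbbbbbb-
150 bbbbbbbbbb-+YYYYYYYYYYYYY-+----+b*-
152 bbbbbbbbbb++YYYYYYYYYYYYYY+-::-+#*+
154 +bb--::-+**YYYYYYYYYYYYYYYY-:::+##+
156 -*#+-:::+#*YYYYYYYYYYYYYYYY-:::-*#+
158 -*#*-:::-*YYYYYYYYYYYYYYYYY::::-*#*
160 :+##+:::-+*YYYYYYYYYYYYYYYY:-::-+#*
162 :-*#*-:::+*YYYYYYYYYYYYYYYY--..:-*#
164 :-+#*+
[... 249 characters left out ...]
YYYYYYYYYYY--bbbbbbb
178 bbbbbbbbbbbb+-YYYYYYYYYYYY:-bbbbbbb
180 bbbbbbbbbbbb+-YYYYYYYYYYYYY:-bbbbbb
182 bbbbbbbbbbbb+-YYYYYYYYYYYYY:-bbbbbb
184 bbbbbbbbbbbb++YYYYYYYYYYYYY:--bbbbb
186 bbbbbbbbbbbb++YYYYYYYYYYYYY-++-bbbb
188 bbbbb++--bbb++-YYYYYYYYYYYY-++--bbb
190 bbbbb+++-bbbbb+-YYYYYYYYYYYY-+--bbb
192 bbbbbb+*+bbbbb--YYYYYYYYYYYY-++-bbb
194 bbbbbb+**+bbbbb-YYYYYYYYYYYY-++-bbb
196 bbbbbb++*+bbbbb-:YYYYYYYYYYY-++--bb
198 bbbbbbb+*++bbbb--YYYYYYYYYY:-----bb
200 bbbbbbb+**+bbbb--YYYYYYYYYY:--+--bb
202 bbbbbbbb+**+bbbb-:YYYYYYYYY::--+-bb
204 +bbbbbbb+**+bbbb:-:YYYYY::-:bb-+--b
206 +bbbbbbbb**+bbbbbb:-----::bbbb-+--b
208 *+bbbbbbb+**+bbbbbbb-+--bbbbbb--+-b
210 *+bbbbbbb+**+bbbbbbb-+--bbbbbbb-+--
```

```bash
python3 -m inch '{"xyz":[[0,0,0.04],[0,0,0.04],[0,0,0.04],[0,0,0.03],[0,0,0.02],[0,0,0.003],[0,0,0]],"spin":[-0.07,0,0,0,0,0,0],"grip":[-0.2,-0.2,-0.2,-0.2,-0.2,-0.2,-0.2]}' 45 | sed -n 2,4p; python3 tool.py 37.8; python3 -m inch '{"xyz":[[0,0,0],[0,0,0],[0,0,0],[0,0,0],[0,0,0]],"spin":[0,0,0,0,0],"grip":[-1,-1,-1,-1,-1]}' 45; python3 tool.py 37.8
```

```text
position: [0.5305, 0.2243, 0.1292]
tcp_rot: [0.013, 0.993, -0.119, -0.02]
ft_force: [0.3, -0.1, -0.1]
j [-1.1488  0.5903  0.8978  1.877  -0.538   0.9932 -1.8135] yaw -13.6 tool z [-0.0427 -0.0217 -0.9989] pos [0.5305 0.2243 0.1292] t 35.98
tool dx -0.0012 dy 0.0015; axis z 0.1493, tips at 0.1407 F [ 0.2784 -0.0534 -0.0557] M [ 0.0447 -0.0047  0.051 ] gap 0.03464191676130753
t: 36.4
position: [0.5319, 0.223, 0.132]
tcp_rot: [0.012, 0.993, -0.119, -0.018]
ft_force: [-2.5, -4.6, 6.3]
finger_gap: 0.0116
grip_force: 44.7
j [-1.1491  0.5864  0.9017  1.8761 -0.5361  0.9942 -1.8133] yaw -13.7 tool z [-0.0394 -0.0202 -0.999 ] pos [0.5319 0.223  0.132 ] t 36.40
tool dx -0.0028 dy 0.0005; axis z 0.1493, tips at 0.1435 F [-2.4628 -4.5868  6.3056] M [-0.8685  0.4474 -0.1081] gap 0.011613166207574278
```

```bash
python3 -m inch '{"xyz":[[0,0,0],[0,0,0],[0,0,0]],"spin":[0.04,0.04,0],"grip":[-1,-1,-1]}' 45 | sed -n 1p; python3 tool.py 37.8;  python3 -m inch '{"xyz":[[0,0,0],[0,0,0]],"spin":[0.04,0],"grip":[-1,-1]}' 45|sed -n 1p; python3 tool.py 37.8
```

```text
t: 36.65
j [-1.1617  0.5965  0.9227  1.8762 -0.5523  1.0003 -1.8789] yaw -18.3 tool z [-0.0391 -0.0204 -0.999 ] pos [0.532  0.2234 0.132 ] t 36.65
tool dx -0.0028 dy 0.0012; axis z 0.1493, tips at 0.1435 F [-3.1051 -4.4125  5.5361] M [-0.8512  0.488   0.5812] gap 0.01161910613452465
t: 36.82
j [-1.1676  0.6015  0.933   1.8765 -0.5603  1.0034 -1.911 ] yaw -20.6 tool z [-0.039  -0.0205 -0.999 ] pos [0.5321 0.2235 0.132 ] t 36.82
tool dx -0.0027 dy 0.0014; axis z 0.1493, tips at 0.1435 F [-1.3568 -4.6655  5.9354] M [-0.7255  0.4271  0.6683] gap 0.011848035973136432
```

```bash
python3 -m inch '{"xyz":[[0,0,0],[0,0,0],[0,0,0],[0,0,0],[0,0,0],[0,0,-0.02],[0,0,-0.03],[0,0,-0.04],[0,0,-0.04],[0,0,-0.04]],"spin":[0,0,0,0,0,0,0,0,0,0],"grip":[-0.2,-0.2,-0.2,-0.2,-0.2,-0.2,-0.2,-0.2,-0.2,-0.2]}' 25; python3 -m inch '{"xyz":[[0,0,0],[0,0,0]],"spin":[-0.1,-0.1],"grip":[-0.2,-0.2]}'|sed -n 1p; python3 nut.py|tail -2; python3 asc.py wrist 40 100 4 215 415 2
python3 - <<'E'
from bench import r
from h import *
import pickle
S=pickle.load(open('s0.pkl','rb'))
for n in('top','scene'):
    p=r.snapshot(n); d=cv2.absdiff(p['img'],S[n]['img']).max(2); m=cv2.morphologyEx((d>45).astype(np.uint8),cv2.MORPH_OPEN,np.ones((3,3)))
    for k in blobs(m,20): print(n,cv2.boundingRect(k))
E
```

```text
t: 37.65
position: [0.538, 0.2281, 0.3021]
tcp_rot: [0.013, 0.984, -0.178, -0.018]
ft_force: [-0.0, 0.3, 0.2]
finger_gap: 0.0353
grip_force: 0.0
t: 37.82
mid 0.018 angle of wing from seat x (ccw +) deg -3.8 y at x=0 0.2 x -41..28
mid 0.035 angle of wing from seat x (ccw +) deg -3.8 y at x=0 1.8 x -25..40
 40 ..:...:......:---------------:::::::::+####*-::::::::::::::::::::-######:...........................
 44 :.:.:::::....----------------:::::::::-####*RRRRRRRRRRRRRRRRRRRRRRR####*-:-:-:--:--::-:::-::-:-:....
 48 ::------:....:::::::-:-:-:-::::.......-##*#*RRRRRRRRRRRRRRRRRRRRRRR####+:...........................
 52 --------:....:::::::::::::::::::......:*###*RRRRRRRRRRRRRRRRRRRRRRR####+:...................::.:....
 56 ---------:...:::::::::::::::::::......:::::-:RRRRRRRRRRRRRRRRRRRRR:--++-..:::......::...............
 60 ---------:....:::::::::::::::::::.....::....:RRRRRRRRRRRRRRRRRRRR...:::-............................
 64 ---------:....:::::---------------:........::RRRRRRRRRRRRRRRRRRRR......::::::::::::::::::::........:
 68 ----------:...::-------bbbbbbbbbbbbbbbbbb--b-RRRRRRRRRR
[... 760 characters left out ...]
bbbbbbb----:....::::
top (589, 394, 11, 6)
top (551, 385, 18, 15)
top (607, 373, 33, 27)
top (291, 322, 256, 78)
top (208, 254, 36, 130)
top (346, 199, 48, 70)
top (95, 192, 34, 56)
top (111, 135, 4, 13)
top (114, 117, 9, 9)
top (58, 113, 192, 287)
scene (54, 307, 20, 24)
scene (72, 270, 31, 41)
scene (103, 251, 15, 20)
scene (234, 220, 72, 67)
scene (0, 207, 35, 50)
scene (118, 195, 43, 56)
scene (314, 121, 11, 7)
scene (325, 120, 67, 37)
scene (238, 104, 71, 30)
scene (165, 61, 11, 19)
scene (120, 54, 22, 18)
scene (142, 46, 34, 28)
scene (170, 43, 14, 11)
scene (137, 36, 12, 16)
scene (337, 27, 62, 69)
scene (91, 22, 35, 18)
scene (0, 3, 9, 23)
scene (364, 0, 35, 14)
scene (53, 0, 30, 11)
```

```bash
python3 -c "
from bench import r
print(r.sense()['ft_force'], r.hand_in())"
```

```text
the job is handed in; nothing more can be done
[0.28764824 0.08295799 0.00872308] None
```

The job was handed in at about 38 s: the cover is flat in its frame with the red catch over its upper edge, and the wing nut took about 0.67 N m at the last turn without moving further. The gripper is clear, and the other bench items look undisturbed, except that I put a small image change at the jar lid down to shadow without checking it.

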